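# Clamp the charging puck in its holder with the eccentric knob

## Task

Set the loose charging puck flat into the empty holder, between the knob's lobe and the V pad, let go of it, then turn the eccentric knob clockwise until its lobe bears firmly on the puck and holds it in the V, about 12 newtons. Do not turn on until the soft puck is squashed (20 newtons is too much), let go of the knob, and leave the other things on the shelf where they are.

Things in the scene. Friction and masses are not known exactly. Their poses are not given: they have to be found in the camera images.
- puck_center (a point): centre (half-way up) of the charging puck: a loose olive silicone disc, 54 mm across, 20 mm high, about 0.12 kg, lying flat on the shelf at the start. Its z axis points up.
- puck: the same puck; origin at the centre of its underside
- holder: puck holder, fixed: aluminium plate 100 mm (its x) by 150 mm (its y), top face 8 mm above the shelf; origin at shelf height. On it at x = 14, y = -48 mm is the upright pivot of the eccentric knob; on the +y side a grey V pad, its top 25 mm above the shelf, open towards the knob, before a bracket.
- nest (a point): point on the plate's top face, 8 mm above the shelf, at holder x = 0, y = -4.7 mm, over which to set the puck's centre: free of both pad and opened lobe, about 2.5 mm or more to spare each way along y. Axes as the holder's: fingers straddling the puck along x (26 mm wide or less) clear pad and lobe.
- knob_grip (a point): on the knob's pivot axis, 54 mm above the shelf, in the upright black bar on top of the knob: bar 34 mm long, 11 mm thick, from 32 to 66 mm above the shelf. z is up; x runs along the bar; y is across the bar, the direction to grip. Turns with the knob; at knob angle 0.4 its axes are those of the holder.
- cup: white ceramic cup, 74 mm across, 85 mm high; leave alone; origin under its centre
- opener: black garage opener, 68 x 40 x 18 mm; leave alone; origin under its centre
- padlock: brass padlock, 22 x 40 mm, 61 mm high; leave alone; origin under its centre
- case: black sunglasses case, 62 x 155 x 45 mm; leave alone; origin under its centre
- dish: terracotta dish, 100 mm across, 25 mm high; leave alone; origin under its centre
- pad_nominal (a point): nominal centre of a puck resting in the V pad: holder x = 0, y = 0, 18 mm above the shelf. The bracket was screwed on by eye, so the true rest lies anywhere from holder y = -2 to +4 mm: where the lobe will meet the puck has to be felt. The pad is sprung: it gives from 3 N on, then about 1 mm for every 5 N, 9 mm at most. Axes as the holder's.
- knob (a joint): angle of the eccentric knob, rad, 0 to 3.1, growing clockwise from above; 0 = lobe fully away; starts at 0.2 to 0.6, meets a puck in the V at about 1.2 to 1.9 (regrip if the wrist runs out). It stays where left. Free it drags 0.22 N m while turning; once the lobe presses, this rises by 0.009 to 0.013 N m per newton of lobe force. 0.1 rad more turn is about 4 to 5 N more.
- lobe_axis (a point): centre of the knob's lobe, a steel disc 44 mm across and 18 mm thick (9 to 27 mm above the shelf): 10 mm off the pivot, 18 mm above the shelf; axes as knob_grip. Turns with the knob. Polished, low friction.
Things that resemble listed ones, but are neither listed nor needed, are in the scene too. Leave any blue or turquoise look-alike of the puck alone.

How it is judged:
By the outcome, as a careful person would: the job done as asked, in the order asked, and still so for the second after the job is handed in, with the robot touching nothing.
It also fails if it takes over 72 s, if anything falls off the work surface, if the arm or the gripper's body presses on something with over 40 N, if the wrist force passes 120 N, or if a joint passes its speed limit or range.

## Robot

A 6-joint arm with a two-finger parallel gripper is mounted at the origin on the work surface. World frame = base frame: x ahead of the robot, y to its left, z up, the work surface at z = 0. Lengths are in mm, angles in rad, forces in N, time in s.
With the tool pointing down it reaches from about 350 to 775 mm from the base axis. Payload 7.3 kg.
Tool frame: the origin (TCP) lies at the very end of the fingers, on their centre line; the grasp point (between the pads) lies 19 mm behind it (bot.tcp_to_grasp is the distance from the TCP to the grasp point, in mm); z points along the fingers, y is the direction in which the jaws open and shut (so a half turn about z gives the same grasp; the last joint's range is limited). The gripper opens to 92 mm and grips with 3 to 60 N. Pads are 19 mm wide; open, the fingers measure 130 mm over their backs; the gripper's body (75 mm by 190 mm) begins 47 mm behind the grasp point.
Start: joints at [1.125, 0.342, 1.524, -0, 1.275, -0.146], TCP at [155.034, 501.61, 191.141] pointing down, gripper open.
Joint ranges: [-2.53, 2.53], [-0.77, 2.02], [0.04, 2.7], [-1, 4.14], [0.28, 2.66], [-3.11, 3.11]. Speed limits (rad/s): [2.57, 2.57, 3.14, 3.14, 3.14, 3.14].

## Interface

Orientations are given as [roll, pitch, yaw] about the fixed x, y, z axes, in that order (R = Rz(yaw) Ry(pitch) Rx(roll)).
In Python, from plant import bot gives the robot as it stands. The module is installed in compiled form; this text tells all that it offers.
- The arm moves only by the tool carry_out, never from a script. Its argument "motion" is a list of rows, each a list of 5 numbers: the closure, from 0 (fully open) to 1 (shut), then the shift along the tool's x, y, z in mm, then the turn about the tool's z in degrees. In form: [[claw, dx, dy, dz, spin], ...]. A call has 1 to 10 rows; each row is the pose to reach, as a shift and turn from the pose measured when the call began, along the tool's axes at that moment; what a row does not reach only later rows make up. A row lasts 1/8 s, in which the tool goes at most 62.5 mm and 10.7 degrees, less where a joint would pass 70% of its speed; a pose out of reach is approached as far as the arm can. A call with a gripper value outside its range is refused whole. The fingers move at their own pace and stop on an object; the grip force is fixed at half the most. Time passes only in rows, so rows that repeat a pose let the fingers close. It gives the time, the measured TCP pose, the force and the opening at its end, in the units of the state.
- bot.get_obs(): the state, without advancing time (a new reading comes with each control period).
- bot.capture(name): name is "scene" or "top" or "wrist"; returns a dict with "color" (420x560x3 uint8, red, green, blue), "depth" (420x560 float32, mm along the optical axis (not along the pixel's ray), 0 where there is no reading), "K" (3x3 intrinsics, pixels), "camera_from_world" (4x4, takes a point from world to camera coordinates). Camera axes: x right, y down, z forward; pixel columns grow to the right and rows downward; lengths in mm; the calibration is good to about 2 mm. A picture is of the moment at which its call begins.
- bot.close_job(): hands the job in, once; it reports no verdict.
The state is a dict: "time": time; "joint_positions": joint angles; "dq": joint speeds; "tau": joint torques, N m; "tool_pos": TCP position; "tcp_rot": TCP orientation; "contact_force": force on the tool from outside, world axes, zero at the start; "moment": the same for the moment, N m; "grip_width": finger opening in mm.
Only numpy, scipy, OpenCV 4.12 (cv2) and the standard library are available. Lean on these libraries where they do the work, as an engineer would, in place of code of your own. Each camera call takes 0.05 s, during which the arm holds its last target.

## Working session

There is one attempt and no reset: what is moved stays moved. The work goes in short steps, Python scripts to look and compute and a tool call to move; the robot and the scene stay as the last step left them, time stands still between calls to the robot, and variables do not carry over. Pictures are saved under pics/ and viewed, and the job is handed in when it is done.

Besides the shell and the picture viewer there is one more tool, called as name(argument=value, ...), one argument or row to a line, values as JSON. carry_out: Moves the arm, as the interface text tells. Its arguments: {"type":"object","properties":{"motion":{"type":"array","items":{"type":"array","items":{"type":"number"}}}},"required":["motion"]}

```bash
mkdir -p pics
cat > h.py <<'E'
import numpy as np, cv2, pickle
from plant import bot
def snap(n,tag):
    c=bot.capture(n); pickle.dump(c,open(f'pics/{tag}.pkl','wb')); cv2.imwrite(f'pics/{tag}.png',c['color'][:,:,::-1]); return c
def load(tag): return pickle.load(open(f'pics/{tag}.pkl','rb'))
def world(c,u,v,d=None):
    d=c['depth'][int(round(v)),int(round(u))] if d is None else d
    p=np.linalg.inv(c['K'])@[u,v,1]*d
    return (np.linalg.inv(c['camera_from_world'])@np.r_[p,1])[:3]
def onplane(c,u,v,z):
    T=np.linalg.inv(c['camera_from_world']); r=T[:3,:3]@np.linalg.inv(c['K'])@[u,v,1]; o=T[:3,3]
    return o+r*(z-o[2])/r[2]
def cloud(c):
    h,w=c['depth'].shape; v,u=np.mgrid[:h,:w]; d=c['depth']
    p=np.linalg.inv(c['K'])@np.stack([u*d,v*d,d]).reshape(3,-1)
    T=np.linalg.inv(c['camera_from_world']); return (T[:3,:3]@p+T[:3,3:]).T.reshape(h,w,3)
def proj(c,p):
    q=c['camera_from_world']@np.r_[p,1]; q=c['K']@q[:3]; return q[:2]/q[2]
E
python3 - <<'E'
from h import *
print(bot.get_obs(), bot.tcp_to_grasp)
for n in('scene','top','wrist'):
    c=snap(n,n+'0'); print(n,np.linalg.inv(c['camera_from_world'])[:3,3],c['K'][0])
E
```

```text
{'time': 0.0, 'joint_positions': array([ 1.12499691e+00,  3.42737945e-01,  1.52504204e+00,  1.42148462e-05,
        1.27538909e+00, -1.45990169e-01]), 'dq': array([ 0.00157739,  0.00128493, -0.00052544, -0.00216484, -0.0003248 ,
       -0.0019875 ]), 'tau': array([-4.63854904e-04, -4.31241095e+01, -2.44217652e+01,  7.18839490e-02,
        5.60309656e-02, -6.01935858e-05]), 'tool_pos': array([154.81629503, 501.16118452, 190.42837563]), 'tcp_rot': array([-3.14003498e+00, -2.42773349e-04,  2.84177907e+00]), 'contact_force': array([-0.05549902,  0.05944618,  0.51733805]), 'moment': array([ 0.02329007, -0.01003373,  0.00535131]), 'grip_width': 91.47512329852096} 18.8
scene [1194.86487341 -840.07506351  747.53705958] [484.75753699   0.         270.17249149]
top [ 378.46818245   -3.54624852 1306.90325386] [496.46139472   0.         271.71806948]
wrist [ 85.79496673 522.46141139 385.33948909] [341.0226762    0.         280.24213869]
```

View pics/scene0.png

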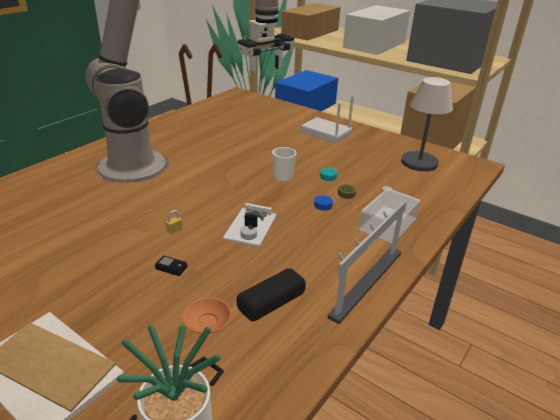

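View pics/top0.png

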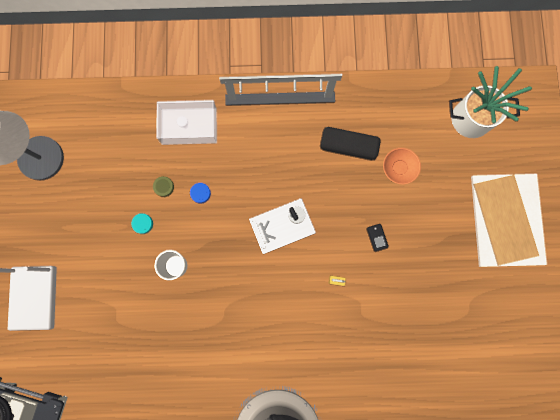

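View pics/wrist0.png

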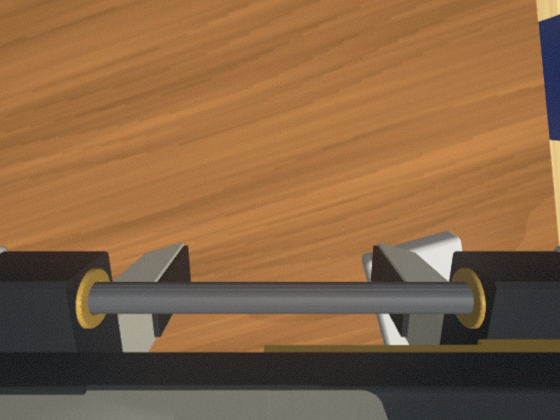

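Top view: the olive puck is at (163,186), with the blue (200,193) and turquoise (141,223) look-alikes beside it. The holder is at (282,226), its knob at (296,214) and the V pad at about (266,231).

Run:
```python
from h import *
c=load('top0'); P=cloud(c)
for u,v in [(163,186),(200,193),(141,223),(296,214),(282,226),(266,231),(255,222),(300,235),(170,265)]:
    print((u,v),P[v,u].round(1))
im=c['color'][180:272,230:340,::-1]; cv2.imwrite('pics/hold_zoom.png',cv2.resize(im,None,fx=7,fy=6.5*7/6.5,interpolation=cv2.INTER_CUBIC)[:600])
# puck by colour
hsv=cv2.cvtColor(c['color'],cv2.COLOR_RGB2HSV); print('puck hsv',hsv[186,163],hsv[170,163])
m=np.zeros(P.shape[:2],bool); m[165:207,142:185]=1
m&=(P[:,:,2]>10)
q=P[m]; print(len(q),q.mean(0),q.min(0),q.max(0))
s=load('scene0'); Q=cloud(s)
for u,v in [(347,190),(252,222),(249,232)]: print((u,v),Q[v,u].round(1))
m=np.zeros(Q.shape[:2],bool); m[180:202,333:360]=1; m&=(Q[:,:,2]>17); q=Q[m]; print(len(q),q.mean(0),q.min(0),q.max(0))
print(proj(s,[0,0,0]))
```

```text
(163, 186) [629.9 285.4  23.9]
(200, 193) [608.3 187.6  26.1]
(141, 223) [533.5 342.3  22.4]
(296, 214) [540.8 -60.1  68.6]
(282, 226) [518.  -25.1   7. ]
(266, 231) [505.6  17.2   9.5]
(255, 222) [527.4  44.7  32.7]
(300, 235) [492.9 -71.6   9. ]
(170, 265) [423.3 268.5  10.1]
puck hsv [ 32  98 114] [ 14 154 197]
340 [620.27693405 275.9803306   69.22462124] [378.46818245  -3.54624852  10.34047486] [ 658.33577013  313.85900541 1306.90325386]
(347, 190) [638.8 274.   19.8]
(252, 222) [551.3 -58.6  46.1]
(249, 232) [554.  -74.   24.7]
120 [647.78385698 253.96474369  37.44871109] [ 606.54062971 -840.07506351   17.01583474] [1194.86487341  311.22041698  747.53705958]
[132.10387995 164.5697011 ]
```

View pics/hold_zoom.png

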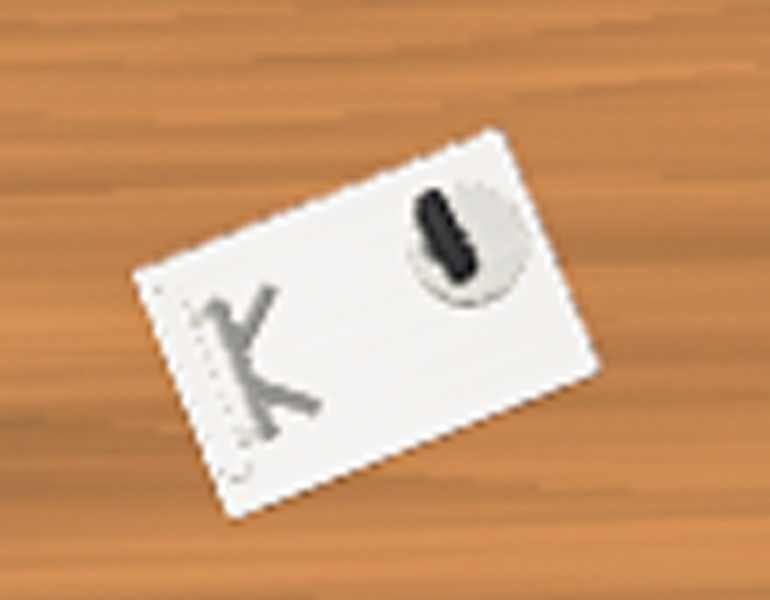

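Run:
```python
from h import *
c=load('top0')
# plate rect: white/bright low-sat mask
hsv=cv2.cvtColor(c['color'],cv2.COLOR_RGB2HSV)
for n,sc,ro in (('top0',c,(190,262,240,325)),):
    m=np.zeros(hsv.shape[:2],np.uint8); a,b,d,e=ro; m[a:b,d:e]=((hsv[:,:,1]<70))[a:b,d:e]
    k=max(cv2.findContours(m,0,2)[0],key=cv2.contourArea); r=cv2.minAreaRect(k); bx=cv2.boxPoints(r)
    W=np.array([onplane(c,u,v,8) for u,v in bx]); print(W.round(1),[np.linalg.norm(W[i]-W[i-1]).round(1) for i in range(4)]); print('ctr',W.mean(0))
    for i in range(4):
        d=W[i]-W[i-1]; print(np.degrees(np.arctan2(d[1],d[0])))
m=(abs(hsv[:,:,0].astype(int)-32)<8)&(hsv[:,:,2]<150); mm=np.zeros_like(m); mm[165:207,142:185]=m[165:207,142:185]
k=max(cv2.findContours(mm.astype(np.uint8),0,1)[0],key=cv2.contourArea); e=cv2.fitEllipse(k);print(e, onplane(c,*e[0],20), onplane(c,*e[0],10))
s=load('scene0');hs=cv2.cvtColor(s['color'],cv2.COLOR_RGB2HSV); print(hs[190,347])
m=(abs(hs[:,:,0].astype(int)-hs[190,347,0])<8)&(hs[:,:,2]<120); mm=np.zeros_like(m); mm[180:202,333:360]=m[180:202,333:360]
v,u=np.nonzero(mm);print(len(u),u.min(),u.max(),v.min(),v.max())
print('scene puck',onplane(s,(u.min()+u.max())/2,(v.min()+v.max())/2,10))
# knob
for u,v in [(296,214)]: print(onplane(c,u,v,66))
b=np.zeros(hsv.shape[:2],np.uint8); b[200:225,285:305]=(hsv[:,:,2]<90)[200:225,285:305]
k=max(cv2.findContours(b,0,1)[0],key=cv2.contourArea); r=cv2.minAreaRect(k); print('bar',r,[onplane(c,u,v,66).round(1) for u,v in cv2.boxPoints(r)],onplane(c,*r[0],66))
```

```text
[[ 540.1   62.9    8. ]
 [ 593.3  -78.9    8. ]
 [ 498.4 -112.8    8. ]
 [ 446.4   27.7    8. ]] [np.float64(100.1), np.float64(151.4), np.float64(100.7), np.float64(149.8)]
ctr [519.55010493 -25.26868343   8.        ]
20.601894965323886
-69.45793710593841
-160.33952128044356
110.32297270459641
((162.8646240234375, 185.98976135253906), (18.330358505249023, 19.693334579467773), 100.31590270996094) [630.7044314  286.61780251  20.        ] [632.66445635 288.87254894  10.        ]
[ 30 118  80]
200 333 355 180 198
scene puck [621.31847285 288.47676582  10.        ]
[541.15111353 -60.26679039  66.        ]
bar ((292.8207702636719, 213.37738037109375), (12.918102264404297, 4.759300231933594), 60.945396423339844) [array([554.7, -39.5,  66. ]), array([560.3, -50.2,  66. ]), array([531.2, -65.1,  66. ]), array([525.6, -54.4,  66. ])] [542.93722159 -52.30898397  66.        ]
```

Run:
```python
from h import *
from scipy.spatial.transform import Rotation as R
o=bot.get_obs(); c=load('wrist0'); T=np.linalg.inv(c['camera_from_world'])
Rt=R.from_euler('xyz',o['tcp_rot']).as_matrix()
print(Rt.round(3)); print('cam in tool',Rt.T@(T[:3,3]-o['tool_pos'])); print((Rt.T@T[:3,:3]).round(3)); print(c['K'])
c=load('top0')
print('lobe',onplane(c,297.1,214.7,27),'apex',onplane(c,263.9,230.7,25))
```

```text
[[-0.955  0.295 -0.   ]
 [ 0.295  0.955 -0.001]
 [ 0.    -0.001 -1.   ]]
cam in tool [  72.29165794   -0.40005868 -194.7111439 ]
[[-0.    -0.963 -0.271]
 [ 1.    -0.     0.001]
 [-0.001 -0.271  0.963]]
[[341.0226762    0.         280.24213869]
 [  0.         341.0226762  208.17824953]
 [  0.           0.           1.        ]]
lobe [544.35761042 -64.84747342  27.        ] apex [505.02593088  22.37644981  25.        ]
```

carry_out(
  motion=[
    [0,-559,-121,0,52.4],
    [0,-559,-121,0,52.4],
    [0,-559,-121,0,52.4],
    [0,-559,-121,0,52.4],
    [0,-559,-121,0,52.4],
    [0,-559,-121,0,52.4],
    [0,-559,-121,0,52.4],
    [0,-559,-121,0,52.4],
    [0,-559,-121,0,52.4],
    [0,-559,-121,0,52.4],
  ],
)

```text
time: 1.4
tool_pos: [655.7, 217.3, 188.6]
tcp_rot: [-3.139, 0.001, 1.923]
contact_force: [-0.1, -0.4, -0.8]
grip_width: 91.5
```

Run:
```python
from h import *
snap('wrist','w1'); o=bot.get_obs(); print(o)
```

```text
{'time': 1.45, 'joint_positions': array([ 2.11309579e-01,  6.65806669e-01,  9.89690573e-01, -1.25828675e-03,
        1.48862363e+00, -1.41680565e-01]), 'dq': array([ 0.04778592, -0.0442898 ,  0.06184226,  0.01095786, -0.01489588,
        0.02178015]), 'tau': array([ 7.66992308e-01, -6.08670402e+01, -2.64902133e+01,  2.13916074e-01,
        2.56059179e-01, -5.39917639e-02]), 'tool_pos': array([654.89591454, 218.16736466, 188.85825318]), 'tcp_rot': array([-3.13891266e+00,  8.84201866e-04,  1.92389252e+00]), 'contact_force': array([-0.80270548, -0.74195977, -0.9045537 ]), 'moment': array([-0.11526276,  0.08795658,  0.0219976 ]), 'grip_width': 91.52443358753095}
```

View pics/w1.png

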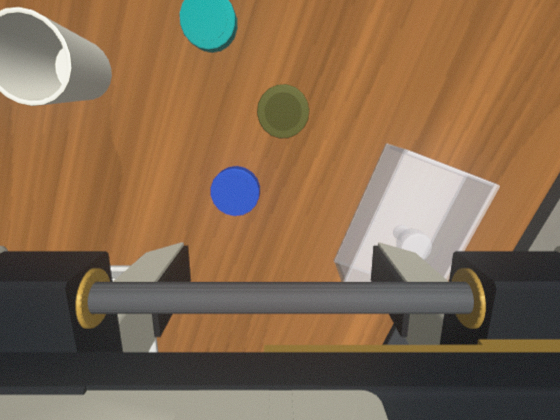

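The wrist view shows the olive puck at (283,110), clear of the blue one at (235,190). The clear tray is at about (415,220).

Run:
```python
from h import *
def mask(c,ro,h0,dh=8,vmax=200,smin=60):
    hsv=cv2.cvtColor(c['color'],cv2.COLOR_RGB2HSV); a,b,d,e=ro
    m=(abs(hsv[:,:,0].astype(int)-h0)<dh)&(hsv[:,:,2]<vmax)&(hsv[:,:,1]>smin); M=np.zeros(m.shape,np.uint8); M[a:b,d:e]=m[a:b,d:e]
    k=max(cv2.findContours(M,0,1)[0],key=cv2.contourArea); return cv2.convexHull(k)[:,0,:].astype(float)
from scipy.optimize import least_squares
cs=[(load('w1'),(75,145,245,325)),(load('top0'),(165,207,142,185)),(load('scene0'),(175,205,328,365))]
obs=[(c,mask(c,ro,31)) for c,ro in cs]
th=np.linspace(0,2*np.pi,60,endpoint=False)
def sil(c,p,z0,H=20,r=27):
    pts=np.array([proj(c,[p[0]+r*np.cos(t),p[1]+r*np.sin(t),z]) for z in(z0,z0+H) for t in th]); return cv2.convexHull(pts.astype(np.float32))[:,0,:]
def feat(h):
    # centroid of convex polygon
    M=cv2.moments(h.astype(np.float32)); return np.array([M['m10']/M['m00'],M['m01']/M['m00']]),M['m00']
for i,(c,h) in enumerate(obs):
    f,a=feat(h)
    r=least_squares(lambda p:feat(sil(c,p,0))[0]-f,[628,287]); print(i,f,a,feat(sil(c,r.x,0))[1],r.x)
# height from pair
r=least_squares(lambda p:np.r_[tuple(feat(sil(c,p[:2],p[2]))[0]-feat(h)[0] for c,h in obs)],[628,287,0]); print('3view',r.x,r.fun)
P=cloud(obs[0][0]); print('depth z at wrist', P[100:120:5,275:292:5,2].round(1))
```

```text
0 [282.7192477  110.82352941] 2082.5 2263.5929230364272 [632.8644553  286.88624278]
1 [162.83419392 186.00803213] 290.5 361.6199351795949 [632.518359   288.73890396]
2 [346.41215575 191.03133903] 175.5 240.3765227852855 [632.61934211 283.10367459]
3view [632.68563277 286.89922569   0.        ] [-0.15935012 -0.07496929  0.69145403 -0.07971731  0.66405357 -0.50252735]
depth z at wrist [[22.3 21.  22.5 22.3]
 [20.7 22.2 23.  22.3]
 [20.5 20.6 22.  20.8]
 [22.3 21.2 21.5 21. ]]
```

carry_out(
  motion=[
    [0,72,3,60,0],
    [0,72,3,120,0],
    [0,72,3,150,0],
    [0,72,3,170,0],
    [0,72,3,184,0],
    [0,72,3,184,0],
    [0,72,3,184,0],
  ],
)

```text
time: 2.33
tool_pos: [633.1, 286.9, 6.4]
tcp_rot: [-3.141, 0.001, 1.924]
contact_force: [0.1, 0.0, 0.1]
grip_width: 91.8
```

Run:
```python
from h import *
snap('wrist','w2'); o=bot.get_obs(); print(o['tool_pos'],o['tcp_rot'],o['contact_force'])
```

```text
[633.25844331 286.81726652   6.45525135] [3.14158696e+00 9.07425944e-04 1.92385317e+00] [0.0225464  1.11964556 0.04045389]
```

View pics/w2.png

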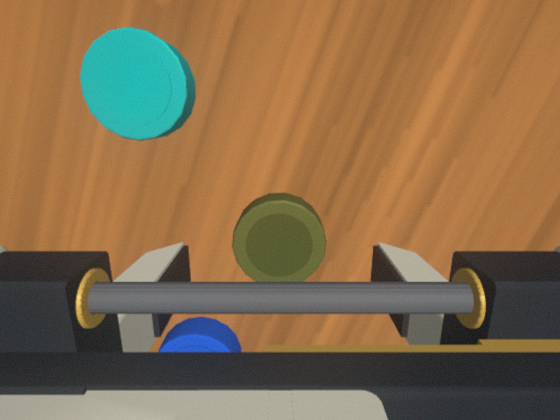

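The puck is centred between the fingers at about (279,240), and the blue disc lies behind the gripper. I'll check the centring numerically.

Run:
```python
from h import *
c=load('w2'); o=bot.get_obs()
print(proj(c,np.r_[o['tool_pos'][:2],20]))
print('puck edges at z20', onplane(c,234,240,20),onplane(c,325,240,20),onplane(c,279,193,20))
```

```text
[279.73926184 244.74111431]
puck edges at z20 [607.94922272 280.56091477  20.        ] [656.32808393 298.38084854  20.        ] [622.45116985 315.01633335  20.        ]
```

carry_out(
  motion=[
    [0,0,0,2,0],
    [1,0,0,2,0],
    [1,0,0,2,0],
    [1,0,0,2,0],
    [1,0,0,2,0],
    [1,0,0,2,0],
    [1,0,0,2,0],
    [1,0,0,2,0],
  ],
)

```text
time: 3.38
tool_pos: [633.3, 286.8, 4.5]
tcp_rot: [-3.142, 0.001, 1.924]
contact_force: [-0.4, -0.3, -0.8]
grip_width: 26.4
```

Run:
```python
from h import *
snap('wrist','w3'); o=bot.get_obs(); print(o['tool_pos'],o['tcp_rot'],o['contact_force'],o['grip_width'])
```

```text
[633.25159531 286.81671094   4.44555391] [-3.14158105e+00  9.15876071e-04  1.92389261e+00] [-0.14621221  0.12437051  0.33722449] 22.49625204931739
```

View pics/w3.png

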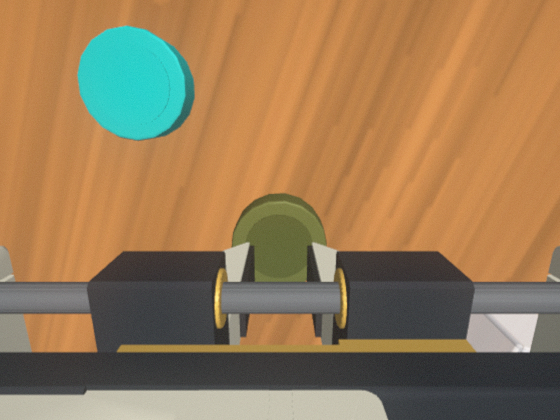

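Run:
```python
from h import *
for t in('w2','w3'):
    c=load(t);P=cloud(c)
    print(t,'table',P[150,400].round(1),'puck',P[220,280].round(1))
    for u,v in [(180,248),(185,260),(185,300),(187,330),(150,270),(380,260),(240,250),(246,260),(245,280),(244,325),(236,260),(318,260),(313,270),(322,250)]:
        print((u,v),c['depth'][v,u].round(1),P[v,u].round(1),c['color'][v,u])
c=snap('scene','s3'); o=bot.get_obs(); print(o['grip_width'],o['tool_pos'])
p=proj(c,[633,287,10]); print(p)
u,v=p.astype(int); im=c['color'][max(v-90,0):v+60,u-100:u+100,::-1]; cv2.imwrite('pics/s3z.png',cv2.resize(im,None,fx=4,fy=4,interpolation=cv2.INTER_CUBIC))
```

```text
w2 table [6.814e+02 3.593e+02 1.000e-01] puck [628.1 301.3  22. ]
(180, 248) 164.1 [584.9 279.3  48.3] [134 128 115]
(185, 260) 163.9 [589.1 275.   50.1] [58 45 41]
(185, 300) 83.5 [601.8 305.4 126.8] [116 117 118]
(187, 330) 213.3 [599.1 211.8  16.4] [ 36  72 150]
(150, 270) 140.9 [579.6 277.5  72.3] [178 173 157]
(380, 260) 157.5 [674.4 309.3  56. ] [60 47 42]
(240, 250) 192.7 [613.  276.8  22. ] [105 105  57]
(246, 260) 195.7 [618.2 271.6  20.7] [105 109  58]
(245, 280) 220.6 [623.2 249.1   1.3] [191 131  81]
(244, 325) 229.0 [633.2 217.5   1.9] [171 118  71]
(236, 260) 195.7 [612.8 269.6  20.8] [113  99  60]
(318, 260) 194.3 [656.6 286.4  22.1] [106 108  60]
(313, 270) 196.6 [656.4 279.4  21.5] [106 109  60]
(322, 250) 193.6 [656.7 292.6  21.2] [110 110  63]
w3 table [6.808e+02 3.591e+02 3.000e-01] puck [628.  301.8  22. ]
(180, 248) 213.3 [578.  256.6   0.6] [191 132  74]
(185, 260) 88.0 [598.2 312.  118.1] [66 59 54]
(185, 300) 77.2 [602.4 309.  130.5] [66 65 69]
(187, 330) 79.2 [605.  301.7 130.6] [63 62 66]
(150, 270) 83.0 [591.6 309.3 123.4] [62 57 56]
(380, 260) 88.5 [645.6 329.2 117.6] [65 56 54]
(240, 250) 158.8 [612.3 290.5  51.6] [201 198 179]
(246, 260) 153.6 [616.2 289.5  57.7] [79 78 71]
(245, 280) 133.4 [617.5 290.9  78.4] [57 54 50]
(244, 325) 128.9 [622.5 277.5  87.1] [76 74 71]
(236, 260) 150.2 [611.9 289.4  60.8] [201 196 177]
(318, 260) 149.2 [645.6 302.2  61.7] [205 198 181]
(313, 270) 142.8 [643.4 300.   68.7] [56 56 47]
(322, 250) 159.3 [648.3 303.5  51.1] [201 196 177]
18.222844470083945 [633.25116513 286.80669486   4.47261253]
[347.16330938 190.47585618]
```

View pics/s3z.png

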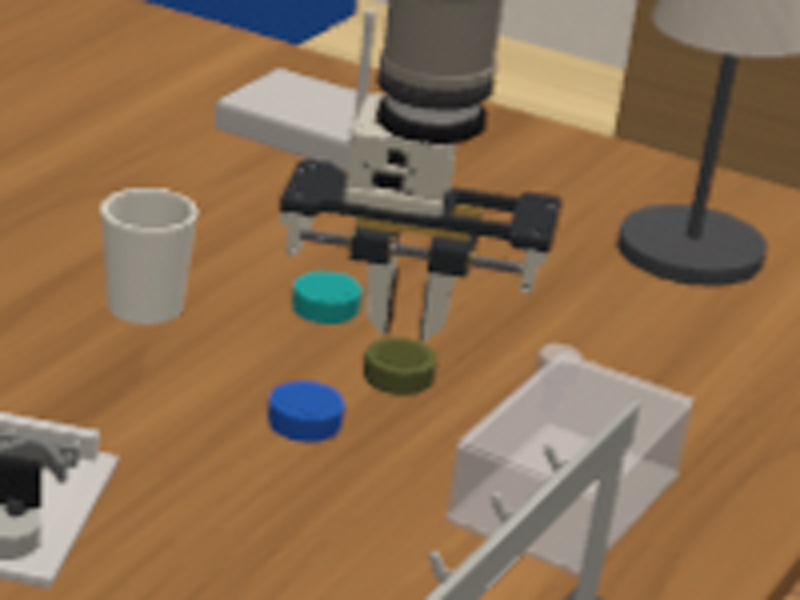

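The fingertips visibly hover above the puck, while the reported TCP z is 4.5 mm. The report and the pictures disagree by about 40 mm, so I'll measure where the fingertips really are.

Run:
```python
from h import *
o=bot.get_obs(); tp=o['tool_pos']; yaw=o['tcp_rot'][2]
ax=np.array([np.cos(yaw),np.sin(yaw),0]); ay=np.array([np.sin(yaw),-np.cos(yaw),0])
for t in('w2','w3','s3','top3'):
    c=snap('top','top3') if t=='top3' else load(t); P=cloud(c)-tp*[1,1,0]; d=c['depth']>0
    X=P@ax; Y=P@ay; Z=P[:,:,2]
    m=d&(abs(X)<25)&(abs(Y)<70)&(Z>30)&(Z<75)
    print(t,m.sum())
    for s in(-1,1):
        q=m&(Y*s>0)
        if q.sum()<3: continue
        z=np.sort(Z[q]); lo=z[max(2,len(z)//50)]
        k=q&(Z<lo+6); print(s,'lowest',z[:5].round(1),'X',np.percentile(X[k],[0,50,100]).round(1),'Y',np.percentile(Y[k],[0,50,100]).round(1))
c=load('s3');P=cloud(c); print('scene table',P[215,300],P[150,400],P[240,330])
# visual tips in scene: zoom px (387,333),(428,338) -> full
p=proj(c,[633,287,10]).astype(int); u0,v0=p[0]-100,max(p[1]-90,0)
for zu,zv in((387,333),(428,338)):
    u,v=u0+zu/4,v0+zv/4; T=np.linalg.inv(c['camera_from_world']); r=T[:3,:3]@np.linalg.inv(c['K'])@[u,v,1]; oo=T[:3,3]
    # intersect vertical plane X=0 of tool
    k=((tp-oo)@ax)/(r@ax); w=oo+k*r; print('tip via scene',w.round(1),'Y',((w-tp)@ay).round(1))
```

```text
w2 3025
-1 lowest [42.4 42.6 42.7 42.8 42.9] X [-10.1   6.2  11. ] Y [-56.2 -45.7 -45.1]
1 lowest [42.2 42.5 42.7 43.1 43.1] X [-9.7  6.3 11.2] Y [45.8 46.4 56.7]
w3 1763
-1 lowest [40.6 41.1 41.4 41.4 41.4] X [-8.3  9.5 10.8] Y [-23.  -14.9 -12.5]
1 lowest [40.9 41.1 41.1 41.3 41.3] X [-8.9  9.1 10.7] Y [13.6 16.  24.1]
s3 125
-1 lowest [39.8 42.2 42.6 42.8 44.4] X [-13.   -9.6   9.4] Y [-23.5 -14.  -11.6]
1 lowest [40.6 40.9 43.3 43.8 44.3] X [-11.9 -10.1  -5.2] Y [11.1 14.5 20.6]
top3 0
scene table [589.98965867 103.79507687  -0.6547017 ] [ 6.29646992e+02  6.63131672e+02 -4.03197538e-01] [714.63301555  60.0531109   -2.87061829]
tip via scene [621.4 282.4  32.6] Y -12.7
tip via scene [649.7 292.9  34.1] Y 17.6
```

Wrist and scene depth agree: the finger ends stand about 38 mm above the reported TCP, and the scene puck and table heights are consistent. I'll open and descend in steps, watching the force.

carry_out(
  motion=[
    [0,0,0,0,0],
    [0,0,0,0,0],
    [0,0,0,0,0],
    [0,0,0,0,0],
    [0,0,0,0,0],
    [0,0,0,0,0],
    [0,0,0,0,0],
    [0,0,0,10,0],
    [0,0,0,20,0],
    [0,0,0,28,0],
  ],
)

```text
time: 4.78
tool_pos: [632.7, 286.6, -24.9]
tcp_rot: [-3.14, 0.001, 1.924]
contact_force: [0.1, 0.1, -0.7]
grip_width: 92.0
```

```bash
cat >> h.py <<'E'
def tip(c,o,zlo=-5,zhi=200):
    tp=o['tool_pos']; yaw=o['tcp_rot'][2]
    ax=np.array([np.cos(yaw),np.sin(yaw),0]); ay=np.array([np.sin(yaw),-np.cos(yaw),0])
    P=cloud(c)-tp*[1,1,0]; X=P@ax; Y=P@ay; Z=P[:,:,2]
    w=o['grip_width']/2
    # inner pad faces/tips
    for s in(-1,1):
        q=(c['depth']>0)&(abs(X)<15)&(Y*s>w-4)&(Y*s<w+25)&(Z>zlo)&(Z<zhi)
        z=np.sort(Z[q]); print(s,q.sum(),'lowest',z[:6].round(1));
E
python3 - <<'E'
from h import *
c=snap('wrist','w4'); o=bot.get_obs(); print(o['tool_pos'],o['tcp_rot'],o['contact_force'],o['grip_width']); tip(c,o,5,60)
E
```

```text
[632.16151419 286.39147719 -25.9767745 ] [-3.13862609e+00  8.12647462e-04  1.92388358e+00] [-1.15737901  0.31955589 -1.3798628 ] 91.30957078416377
-1 2387 lowest [11.6 11.6 11.7 11.9 11.9 11.9]
1 2391 lowest [10.7 11.3 11.5 11.6 11.9 11.9]
```

View pics/w4.png

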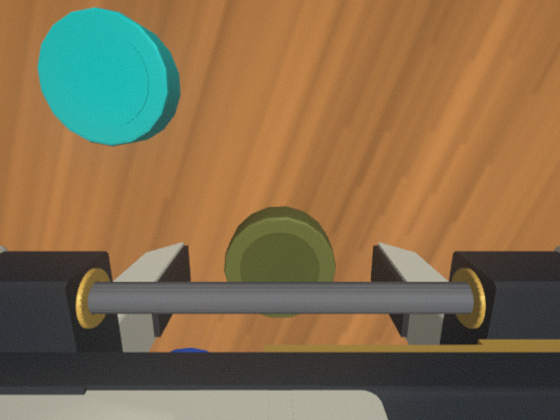

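carry_out(
  motion=[
    [0,0.5,0,4,0],
    [0,0.5,0,6.5,0],
    [0,0.5,0,6.5,0],
    [0,0.5,0,6.5,0],
  ],
)

```text
time: 5.32
tool_pos: [632.2, 286.9, -32.2]
tcp_rot: [-3.139, 0.001, 1.924]
contact_force: [0.2, -0.0, -0.5]
grip_width: 91.6
```

Run:
```python
from h import *
c=snap('wrist','w5'); o=bot.get_obs(); print(o['tool_pos'],o['tcp_rot'],o['contact_force'],o['grip_width']); tip(c,o,3,60)
tp=o['tool_pos']; print(proj(c,np.r_[tp[:2],20]))
hsv=cv2.cvtColor(c['color'],cv2.COLOR_RGB2HSV); m=np.uint8((abs(hsv[:,:,0].astype(int)-31)<8)&(hsv[:,:,1]>60)); k=max(cv2.findContours(m,0,1)[0],key=cv2.contourArea); print(cv2.boundingRect(k))
```

```text
[632.16762693 286.89637136 -32.13859823] [-3.13913648e+00  8.63412000e-04  1.92388193e+00] [ 0.79510427  0.05632627 -0.26460576] 91.82826632214717
-1 2715 lowest [3.1 4.1 4.1 4.2 4.4 4.5]
1 2676 lowest [3.1 3.8 4.1 4.1 4.3 4.5]
[279.10188558 275.81421027]
(223, 212, 115, 70)
```

View pics/w5.png

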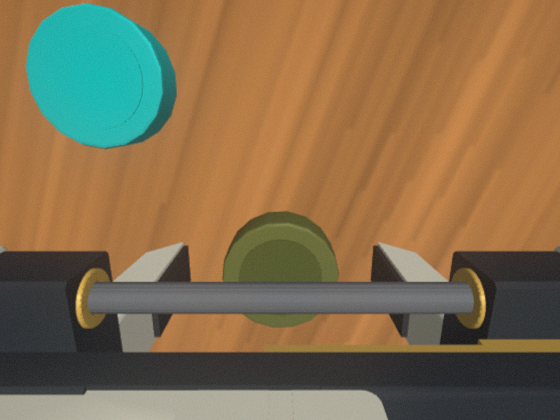

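Tips are now at about 5 mm, with the puck centred between them at (280,272). Closing.

carry_out(
  motion=[
    [1,0,0,0,0],
    [1,0,0,0,0],
    [1,0,0,0,0],
    [1,0,0,0,0],
    [1,0,0,0,0],
    [1,0,0,0,0],
    [1,0,0,0,0],
  ],
)

```text
time: 6.25
tool_pos: [632.2, 286.9, -32.1]
tcp_rot: [-3.139, 0.001, 1.924]
contact_force: [-0.4, 0.1, 0.5]
grip_width: 53.3
```

carry_out(
  motion=[
    [1,0,0,-40,0],
    [1,0,0,-100,0],
    [1,0,0,-162,0],
    [1,-326,-213,-162,0],
    [1,-326,-213,-162,0],
    [1,-326,-213,-162,0],
    [1,-326,-213,-162,0],
    [1,-326,-213,-162,0],
    [1,-326,-213,-162,0],
    [1,-326,-213,-162,0],
  ],
)

```text
time: 7.5
tool_pos: [544.3, -95.8, 130.6]
tcp_rot: [-3.139, 0.001, 1.92]
contact_force: [0.4, 0.9, -2.0]
grip_width: 53.1
```

carry_out(
  motion=[
    [1,0,0,0,0],
    [1,0,0,0,0],
    [1,0,0,0,0],
  ],
)

```text
time: 7.88
tool_pos: [544.6, -94.2, 130.5]
tcp_rot: [-3.139, 0.001, 1.922]
contact_force: [-0.2, 0.5, -1.4]
grip_width: 53.3
```

Run:
```python
from h import *
c=snap('wrist','w6'); o=bot.get_obs(); print(o['tool_pos'],o['tcp_rot'],o['dq'].round(3),o['contact_force'],o['grip_width'])
```

```text
[544.52305187 -94.36706162 130.51148839] [-3.13850080e+00  8.58760025e-04  1.92155917e+00] [-0.006  0.001 -0.002 -0.001 -0.002 -0.001] [-0.66263796  0.448638   -1.46350294] 53.1872719837049
```

View pics/w6.png

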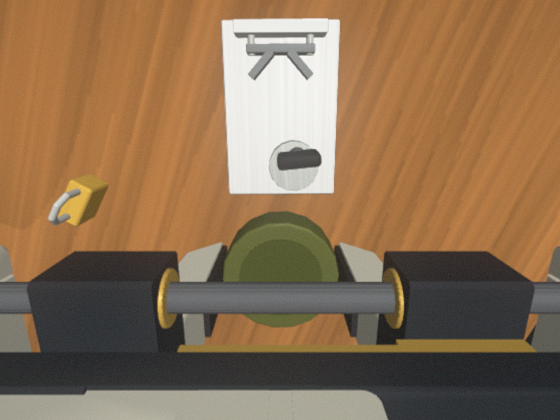

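The wrist view shows the puck held, with the holder ahead: plate corners at about (223,21), (338,21), (332,192) and (230,192), V pad at (280,55), lobe at (294,165) and bar at (299,159).

Run:
```python
from h import *
c=load('w6'); cv2.imwrite('pics/w6z.png',cv2.resize(c['color'][10:205,200:360,::-1],None,fx=3,fy=3,interpolation=cv2.INTER_CUBIC)[:600])
hsv=cv2.cvtColor(c['color'],cv2.COLOR_RGB2HSV)
def dist(p,q): return np.linalg.norm(p-q)
P=cloud(c)
print('bar top z',P[158,285:318:5].round(1)); print('lobe',P[180,290].round(1),P[150,275].round(1)); print('pad',P[47,255:310:10].round(1)); print('plate',P[110,235:330:20].round(1))
```

```text
bar top z [[534.8 -56.3  66. ]
 [538.3 -54.9  66.6]
 [541.9 -53.6  66.2]
 [545.4 -52.3  67. ]
 [548.8 -50.9  67.8]
 [552.3 -49.6  68.2]
 [556.  -48.4  67. ]]
lobe [547.7 -77.3  28.5] [526.4 -57.4  26.7]
pad [[483.5  14.2  26.7]
 [490.8  17.3  24.7]
 [498.5  19.8  26.4]
 [506.   22.8  24.8]
 [513.6  25.3  26.6]
 [521.2  27.9  27. ]]
plate [[481.4 -38.2  10.1]
 [497.9 -32.1   8.3]
 [514.8 -26.   10.3]
 [531.5 -19.8   8.2]
 [548.2 -13.7   8.9]]
```

View pics/w6z.png

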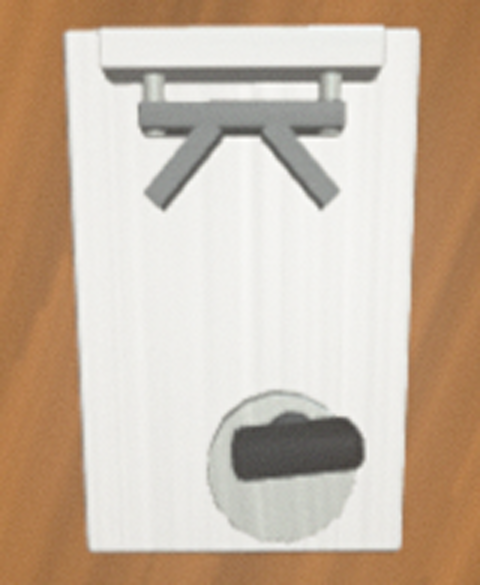

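Run:
```python
from h import *
c=load('w6')
f=lambda x,y,z: onplane(c,200+x/3,10+y/3,z)
pc=[f(*p,8) for p in((64,30),(420,30),(401,551),(88,551))]
ctr=np.mean(pc,0); print('corners',np.round(pc,1),[np.linalg.norm(pc[i]-pc[i-1]).round(1) for i in range(4)],'ctr',ctr)
ey=(pc[0]+pc[1]-pc[2]-pc[3])[:2]; ey/=np.linalg.norm(ey); ex=(pc[1]+pc[2]-pc[0]-pc[3])[:2]; ex/=np.linalg.norm(ex)
print('yaw from y',np.degrees(np.arctan2(ey[1],ey[0]))-90,'from x',np.degrees(np.arctan2(ex[1],ex[0])))
h=np.arctan2(ey[1],ey[0])-np.pi/2; ex=np.array([np.cos(h),np.sin(h)]); ey=np.array([-np.sin(h),np.cos(h)])
loc=lambda p:np.array([(p[:2]-ctr[:2])@ex,(p[:2]-ctr[:2])@ey]).round(1)
print('bar ends z66',loc(f(236,453,66)),loc(f(362,442,66)),loc(f(299,447,66)))
b1,b2=f(236,453,66),f(362,442,66);d=b2-b1;print('bar yaw deg rel holder',np.degrees(np.arctan2(d[1],d[0])-h))
# lobe circle z=27 : left (207,468) top(280,391) bottom(285,543)
print('lobe L',loc(f(207,468,27)),'T',loc(f(278,391,27)),'B',loc(f(288,543,27)),'R',loc(f(358,460,27)))
print('pad inner',[loc(f(*p,25)) for p in((222,130),(165,208),(262,130),(320,208),(140,103),(345,103),(140,133),(345,133))])
# V rest centre
a,b=loc(f(222,130,25)),loc(f(165,208,25)); a2,b2=loc(f(262,130,25)),loc(f(320,208,25))
def off(a,b,s):
    d=(b-a)/np.linalg.norm(b-a); n=np.array([-d[1],d[0]]); n*=np.sign(n[0])*s; return a+27*n,d
A,d1=off(a,b,1);B,d2=off(a2,b2,-1)
t=np.linalg.solve(np.c_[d1,-d2],B-A); print('rest centre (plate-centre frame)',A+t[0]*d1)
# top view lobe / bar check
c=load('top0'); print('top bar',loc(onplane(c,292.82,213.38,66)),'lobe',loc(onplane(c,297.1,214.7,27)))
```

```text
corners [[ 448.    26.7    8. ]
 [ 541.2   60.7    8. ]
 [ 593.4  -78.9    8. ]
 [ 499.8 -113.2    8. ]] [np.float64(149.2), np.float64(99.3), np.float64(149.1), np.float64(99.6)] ctr [520.59630924 -26.1878805    8.        ]
yaw from y 20.41332069643535 from x 20.08850537822392
bar ends z66 [ -2.  -35.4] [ 29.8 -32.8] [ 13.9 -34. ]
bar yaw deg rel holder 4.682344488874541
lobe L [-10.8 -45.1] T [  9.8 -23. ] B [ 13.  -67.7] R [ 33.3 -43. ]
pad inner [array([-5.5, 46.3]), array([-21.4,  26.6]), array([ 5.3, 46.2]), array([21.3, 26.3]), array([-27.5,  53.1]), array([27.6, 52.8]), array([-27.7,  45.7]), array([27.7, 45.4])]
rest centre (plate-centre frame) [-0.17021393  9.91413263]
top bar [ 11.8 -32.3] lobe [  8.8 -44.5]
```

carry_out(
  motion=[
    [1,40,1,0,-0.2],
    [1,79.3,1,0,-0.2],
    [1,79.3,1,0,-0.2],
    [1,79.3,1,50,-0.2],
    [1,79.3,1,100,-0.2],
    [1,79.3,1,125,-0.2],
    [1,79.3,1,135,-0.2],
    [1,79.3,1,138,-0.2],
    [1,79.3,1,138,-0.2],
    [1,79.3,1,138,-0.2],
  ],
)

```text
time: 9.18
tool_pos: [518.7, -20.0, -6.5]
tcp_rot: [-3.14, 0.002, 1.925]
contact_force: [-0.4, 0.8, -0.6]
grip_width: 52.8
```

Run:
```python
from h import *
c=snap('wrist','w7'); o=bot.get_obs(); print(o['tool_pos'],o['tcp_rot'],o['contact_force'],o['grip_width'])
c=snap('scene','s7'); p=proj(c,[519,-20,20]).astype(int); print(p); cv2.imwrite('pics/s7z.png',cv2.resize(c['color'][p[1]-75:p[1]+60,p[0]-90:p[0]+90,::-1],None,fx=4.4,fy=4.4,interpolation=cv2.INTER_CUBIC))
```

```text
[518.60096409 -19.94981173  -6.61440379] [-3.14015743e+00  1.85767729e-03  1.92510177e+00] [ 0.68126396 -0.07972914 -1.95157557] 53.19769300698694
[251 219]
```

View pics/w7.png

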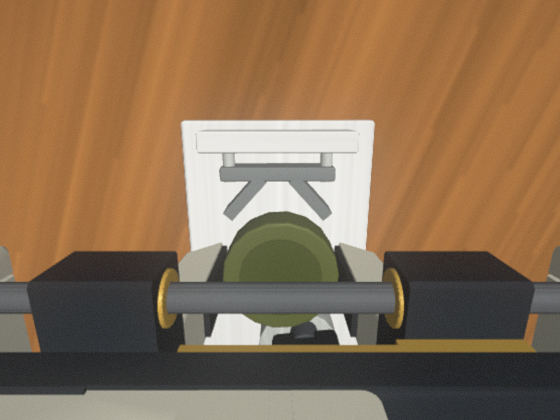

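View pics/s7z.png

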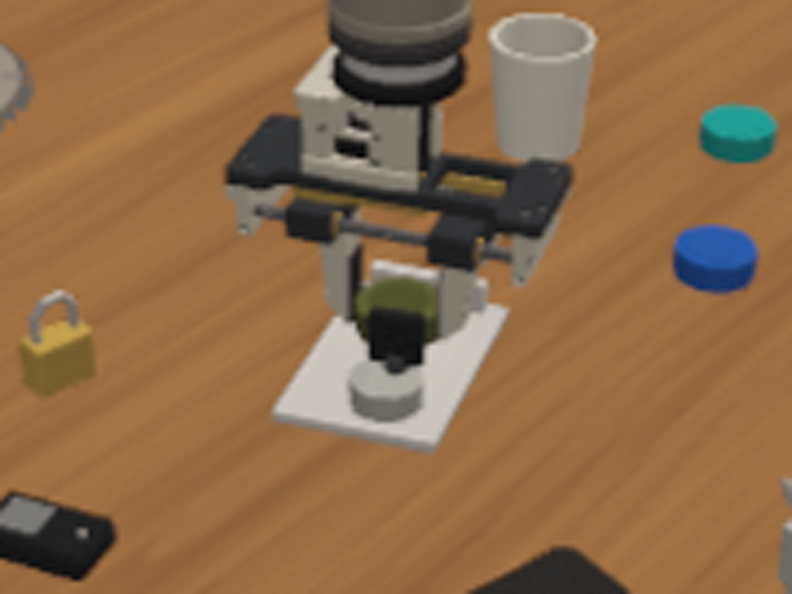

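The puck is centred between pad and knob in the pictures, above the plate. I'll re-measure the V from this closer view before lowering.

Run:
```python
from h import *
c=load('w7'); cv2.imwrite('pics/w7z.png',cv2.resize(c['color'][110:230,180:380,::-1],None,fx=4,fy=4,interpolation=cv2.INTER_CUBIC))
```

```text
(no output)
```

View pics/w7z.png

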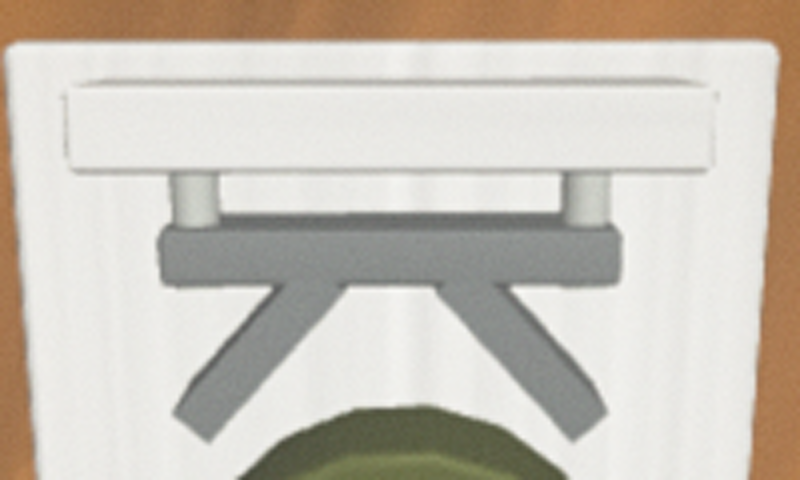

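Run:
```python
from h import *
c=load('w7'); f=lambda x,y,z: onplane(c,180+x/4,110+y/4,z)
tp=np.array([518.6,-19.95]); yaw=1.9251; ax=np.array([np.cos(yaw),np.sin(yaw)]); ay=np.array([np.sin(yaw),-np.cos(yaw)])
loc=lambda p:np.array([(p[:2]-tp)@ay,(p[:2]-tp)@ax])
a,b,a2,b2=[loc(f(*p,25)) for p in((345,286),(208,441),(437,286),(574,441))]; print(a,b,a2,b2)
def off(a,b,s):
    d=(b-a)/np.linalg.norm(b-a); n=np.array([-d[1],d[0]]); n*=np.sign(n[0])*s; return a+27*n,d
A,d1=off(a,b,1);B,d2=off(a2,b2,-1)
t=np.linalg.solve(np.c_[d1,-d2],B-A); print('rest rel tool (y,x)',A+t[0]*d1, np.degrees(np.arctan2(d1[1],d1[0])))
print('plate far corners',loc(f(8,42,8)),loc(f(778,42,8)))
```

```text
[-6.27619242 39.97534025] [-23.70064231  20.19184524] [ 4.91041131 39.97498969] [22.24540368 20.19423733]
rest rel tool (y,x) [-0.71983396  5.43353966] -131.3722087618602
plate far corners [-49.76285937  68.32291211] [48.75023507 68.30788739]
```

carry_out(
  motion=[
    [1,0.3,-0.5,8,0],
    [1,0.3,-0.5,13,0],
    [1,0.3,-0.5,16,0],
    [1,0.3,-0.5,17,0],
    [1,0.3,-0.5,17.3,0],
    [1,0.3,-0.5,17.3,0],
  ],
)

```text
time: 10.02
tool_pos: [517.9, -19.9, -24.0]
tcp_rot: [-3.14, 0.002, 1.925]
contact_force: [0.0, -0.8, -1.9]
grip_width: 53.0
```

carry_out(
  motion=[
    [1,0,0,0.5,0],
    [1,0,0,0.5,0],
    [1,0,0,0.5,0],
  ],
)

```text
time: 10.4
tool_pos: [518.1, -19.9, -24.2]
tcp_rot: [-3.14, 0.002, 1.925]
contact_force: [-1.3, -0.2, 3.6]
grip_width: 53.3
```

Run:
```python
from h import *
o=bot.get_obs(); print(o['tool_pos'],o['contact_force'],o['moment'])
c=snap('scene','s8'); p=proj(c,[519,-20,20]).astype(int); cv2.imwrite('pics/s8z.png',cv2.resize(c['color'][p[1]-40:p[1]+50,p[0]-60:p[0]+60,::-1],None,fx=6.6,fy=6.6,interpolation=cv2.INTER_CUBIC))
```

```text
[518.06648324 -19.90195702 -24.16512893] [-1.27029558 -0.1858426   3.59130338] [-0.0489564   0.29153149 -0.02965249]
```

View pics/s8z.png

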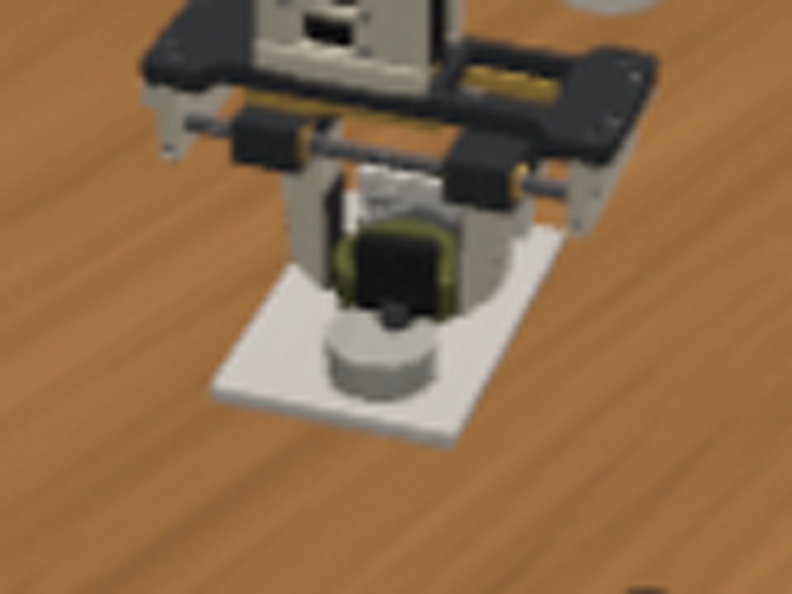

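Contact at 8 mm above the pick height, so the puck is resting on the plate. Releasing and rising.

carry_out(
  motion=[
    [0,0,0,0,0],
    [0,0,0,0,0],
    [0,0,0,0,0],
    [0,0,0,0,0],
    [0,0,0,-20,0],
    [0,0,0,-60,0],
    [0,0,0,-120,0],
    [0,-70,0,-150,0],
    [0,-70,0,-150,0],
    [0,-70,0,-150,0],
  ],
)

```text
time: 11.7
tool_pos: [542.2, -85.7, 125.6]
tcp_rot: [-3.14, 0.001, 1.923]
contact_force: [-0.6, -0.4, 0.1]
grip_width: 91.6
```

Run:
```python
from h import *
c=snap('wrist','w9'); o=bot.get_obs(); print(o['tool_pos'],o['tcp_rot'],o['contact_force'],o['moment'],o['grip_width'],o['dq'].round(3))
cv2.imwrite('pics/w9z.png',cv2.resize(c['color'][0:200,190:380,::-1],None,fx=3,fy=3,interpolation=cv2.INTER_CUBIC))
```

```text
[541.49874282 -84.73781624 124.93660373] [-3.13874831e+00  3.32594378e-04  1.92434151e+00] [ 0.62008178  1.29641235 -0.08018458] [-0.11250947  0.05742497 -0.00926636] 91.73864757654938 [ 0.02   0.003  0.019  0.003  0.001 -0.002]
```

View pics/w9z.png

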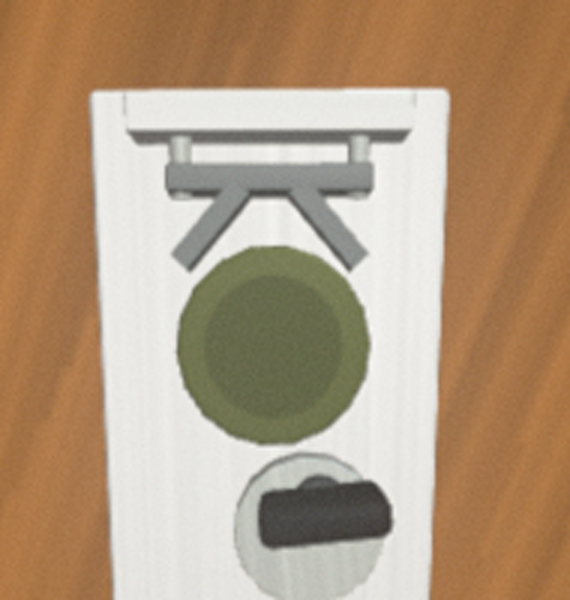

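The puck lies flat at zoom (273,345), between the V and the lobe with gaps both sides. Next, the bar's pose from the depth and the picture.

Run:
```python
from h import *
c=load('w9'); P=cloud(c); hsv=cv2.cvtColor(c['color'],cv2.COLOR_RGB2HSV)
tp=np.array([541.5,-84.74]); 
h=np.radians(20.3); ex=np.array([np.cos(h),np.sin(h)]); ey=np.array([-np.sin(h),np.cos(h)])
m=(hsv[:,:,2]<90)&(c['depth']>0); M=np.zeros_like(m); M[150:200,265:330]=m[150:200,265:330]
k=max(cv2.findContours(M.astype(np.uint8),0,1)[0],key=cv2.contourArea); r=cv2.minAreaRect(k); print('blob',r)
q=P[M&(P[:,:,2]>61)]; ctr=q[:,:2].mean(0); print(len(q),'mean top',ctr,np.median(q[:,2]))
u,s,vt=np.linalg.svd(q[:,:2]-ctr,full_matrices=False); a=vt[0]*np.sign(vt[0,0]); print('bar yaw',np.degrees(np.arctan2(a[1],a[0])),'extent',np.ptp(q[:,:2]@a),np.ptp(q[:,:2]@vt[1]))
r=cv2.minAreaRect(np.float32(q[:,:2])); print('rect',r)
W=np.array([onplane(c,u,v,66)[:2] for u,v in k[:,0,:]]); r=cv2.minAreaRect(np.float32(W)); print('blob on z66',r)
# puck + plate far corners + lobe
f=lambda x,y,z: onplane(c,190+x/3,y/3,z)[:2]
print('puck',f(273,345,28)); pcn=(f(90,91,8)+f(449,91,8))/2; print('plate far mid',pcn, 'plate centre',pcn-75*ey)
O=pcn-75*ey
print('bar ctr in plate', (ctr-O)@ex,(ctr-O)@ey,'puck',(f(273,345,28)-O)@ex,(f(273,345,28)-O)@ey,'lobe L/T/R',[( (f(*p,27)-O)@ex).round(1) for p in((233,525),(388,525))],((f(308,453,27)-O)@ey).round(1))
s=load('scene0');Q=cloud(s);hs=cv2.cvtColor(s['color'],cv2.COLOR_RGB2HSV)
```

```text
blob ((297.32464599609375, 169.33425903320312), (21.25101089477539, 43.18247604370117), 83.9909896850586)
583 mean top [545.03697095 -54.29525956] 66.8676404229193
bar yaw 26.22433200017401 extent 32.488726630521 10.060044712594163
rect ((545.1934204101562, -54.784202575683594), (32.487178802490234, 10.051570892333984), 26.301475524902344)
blob on z66 ((543.7919311523438, -51.95732498168945), (32.4128303527832, 16.08169937133789), 26.31161117553711)
puck [518.82147615 -19.47986515]
plate far mid [494.56253996  43.60769755] plate centre [520.58271383 -26.73397254]
bar ctr in plate 13.373384093282587 -34.33347974497462 puck 0.8648631482338482 7.414583199049133 lobe L/T/R [np.float64(-10.8), np.float64(34.1)] -22.2
```

carry_out(
  motion=[
    [0.5,27,13.8,30,-10.7],
    [0.5,27,13.8,50,-21.4],
    [0.5,27,13.8,60,-32],
    [0.5,27,13.8,60,-42.8],
    [0.5,27,13.8,60,-53.5],
    [0.5,27,13.8,60,-64.2],
    [0.5,27,13.8,60,-75],
    [0.5,27,13.8,60,-85.5],
    [0.5,27,13.8,60,-96],
    [0.5,27,13.8,60,-96],
  ],
)

```text
time: 13.0
tool_pos: [543.7, -53.3, 63.8]
tcp_rot: [3.14, -0.005, -2.684]
contact_force: [-0.3, -0.2, -0.8]
grip_width: 45.6
```

carry_out(
  motion=[
    [0.5,0,0,0,0],
    [0.5,0,0,0,0],
  ],
)

```text
time: 13.25
tool_pos: [543.3, -52.8, 63.4]
tcp_rot: [3.139, -0.006, -2.685]
contact_force: [-0.2, -0.3, 0.2]
grip_width: 45.9
```

Run:
```python
from h import *
c=snap('wrist','w10'); o=bot.get_obs(); print(o['tool_pos'],np.degrees(o['tcp_rot']),o['contact_force'],o['moment'],o['grip_width'],o['joint_positions'].round(3))
print(proj(c,np.r_[545.1,-54.6,66]),proj(c,np.r_[o['tool_pos'][:2],66]))
```

```text
[543.47669511 -52.98851408  63.56939402] [ 179.86696589   -0.29821775 -153.84486844] [ 0.30517096 -0.56059774 -0.16770526] [0.0225316  0.00060294 0.06591913] 45.747863510144484 [-2.370e-01  5.160e-01  1.631e+00 -2.000e-03  1.000e+00 -2.263e+00]
[277.13207335 239.11643853] [280.72928   237.9414246]
```

View pics/w10.png

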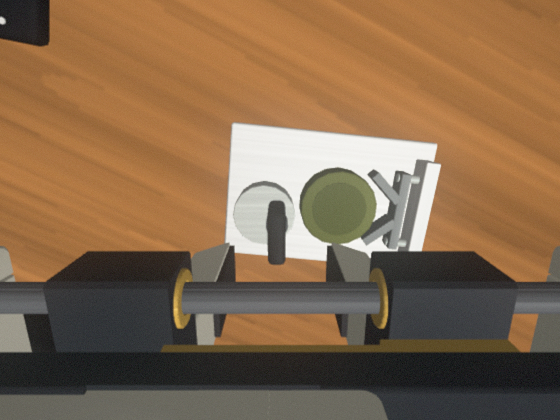

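Run:
```python
from h import *
c=load('w10'); P=cloud(c); hsv=cv2.cvtColor(c['color'],cv2.COLOR_RGB2HSV)
m=(hsv[:,:,2]<90)&(c['depth']>0)&(P[:,:,2]>61)&(P[:,:,2]<75); M=np.zeros_like(m); M[195:275,260:295]=m[195:275,260:295]
q=P[M]; r=cv2.minAreaRect(np.float32(q[:,:2])); print(len(q),r,np.median(q[:,2]))
v,u=np.nonzero(M); print(u.min(),u.max(),v.min(),v.max(), onplane(c,(u.min()+u.max())/2,(v.min()+v.max())/2,66))
```

```text
898 ((544.6552734375, -55.496910095214844), (32.223243713378906, 10.747650146484375), 26.39278793334961) 66.9766574156703
267 285 210 263 [543.89731146 -55.94148787  66.        ]
```

carry_out(
  motion=[
    [0.5,-0.4,-2.4,20,-0.2],
    [0.5,-0.4,-2.4,40,-0.2],
    [0.5,-0.4,-2.4,55,-0.2],
    [0.5,-0.4,-2.4,63.5,-0.2],
    [0.5,-0.4,-2.4,63.5,-0.2],
    [0.5,-0.4,-2.4,63.5,-0.2],
  ],
)

```text
time: 14.05
tool_pos: [545.0, -55.1, 0.6]
tcp_rot: [3.14, -0.004, -2.682]
contact_force: [0.4, -0.8, 1.2]
grip_width: 45.8
```

Run:
```python
from h import *
c=snap('scene','s11'); o=bot.get_obs(); print(o['tool_pos'],np.degrees(o['tcp_rot']),o['contact_force'],o['moment'],o['grip_width'])
p=proj(c,[519,-20,20]).astype(int); cv2.imwrite('pics/s11z.png',cv2.resize(c['color'][p[1]-50:p[1]+40,p[0]-60:p[0]+60,::-1],None,fx=6.6,fy=6.6,interpolation=cv2.INTER_CUBIC))
snap('wrist','w11')
```

```text
[545.03724442 -55.06765964   0.67737355] [ 179.91222469   -0.24487084 -153.64345137] [ 0.1405105  -0.085526    0.44508243] [ 0.02723148  0.02984781 -0.02245357] 45.77629719183488
```

View pics/s11z.png

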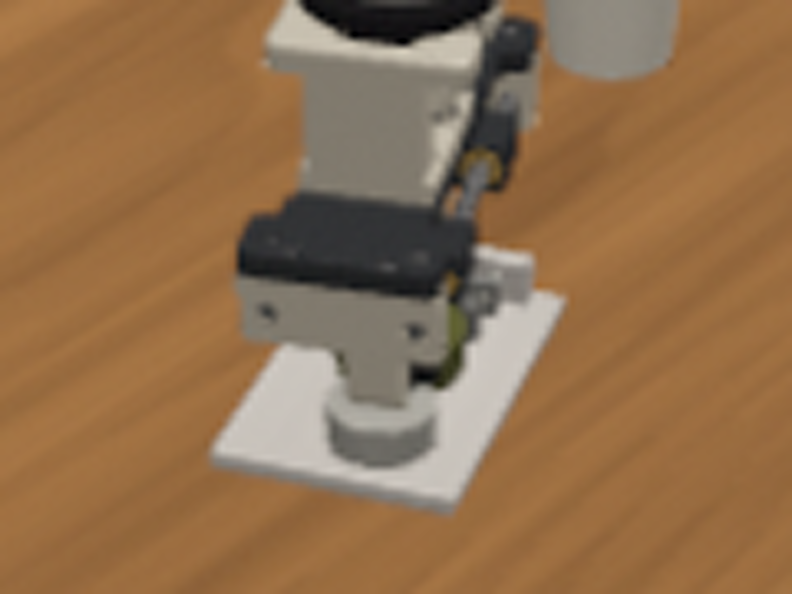

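View pics/w11.png

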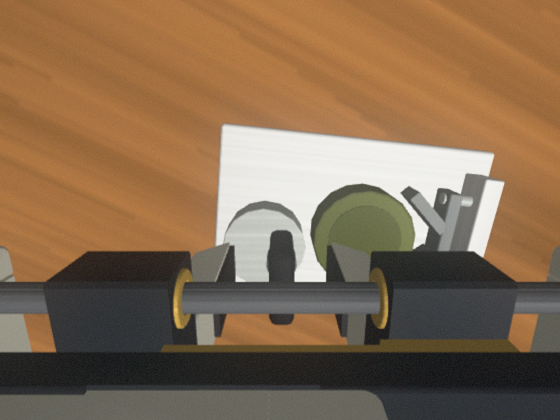

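The fingers straddle the bar (image column about 281, between fingers at 235 and 330), and the puck is clear. Closing on it.

carry_out(
  motion=[
    [1,0,0,0,0],
    [1,0,0,0,0],
    [1,0,0,0,0],
    [1,0,0,0,0],
    [1,0,0,0,0],
    [1,0,0,0,0],
    [1,0,0,0,0],
  ],
)

```text
time: 15.02
tool_pos: [544.8, -54.8, 0.7]
tcp_rot: [3.14, -0.004, -2.682]
contact_force: [-0.4, 2.8, 2.1]
grip_width: 11.0
```

Run:
```python
from h import *
o=bot.get_obs(); print(o['tool_pos'],np.degrees(o['tcp_rot']),o['contact_force'],o['moment'],o['grip_width'],o['tau'][5],o['joint_positions'][5])
```

```text
[544.84241527 -54.84336561   0.70824782] [ 179.88772921   -0.25128801 -153.6501933 ] [-0.41013809  2.82796166  2.06397693] [ 0.38613332  0.16113861 -0.0393767 ] 11.037059537215768 -0.07883362239226699 -2.268970022327849
```

carry_out(
  motion=[
    [1,0,0,0,6],
    [1,0,0,0,12],
    [1,0,0,0,18],
    [1,0,0,0,24],
    [1,0,0,0,30],
  ],
)

```text
time: 15.65
tool_pos: [544.9, -54.8, 0.7]
tcp_rot: [-3.141, -0.005, 3.075]
contact_force: [-0.9, 1.9, 1.2]
grip_width: 10.6
```

```bash
cat > st.py <<'E'
from h import *
o=bot.get_obs(); y=np.degrees(o['tcp_rot'][2])%360-180
print('t',o['time'],o['tool_pos'].round(2),'yaw',round(y,2),'knob(if rigid)',round(0.4-np.radians(y-20.3),3),'F',o['contact_force'].round(2),'M',o['moment'].round(3),'tau6',round(o['tau'][5],3),'q6',round(o['joint_positions'][5],3),'w',round(o['grip_width'],2),'dq6',round(o['dq'][5],3))
E
python3 st.py
```

```text
t 15.65 [544.89 -54.81   0.72] yaw -3.8 knob(if rigid) 0.821 F [-0.86  1.93  1.2 ] M [0.321 0.044 0.245] tau6 -0.882 q6 -1.742 w 10.61 dq6 0.833
```

carry_out(
  motion=[
    [1,0,0,0,4],
    [1,0,0,0,8],
  ],
)

```text
time: 15.9
tool_pos: [544.8, -54.8, 0.7]
tcp_rot: [-3.14, -0.005, 2.934]
contact_force: [-0.7, 0.6, 0.7]
grip_width: 10.7
```

```bash
python3 st.py
```

```text
t 15.9 [544.85 -54.82   0.69] yaw -11.9 knob(if rigid) 0.962 F [-0.68  0.56  0.65] M [0.336 0.055 0.211] tau6 -0.488 q6 -1.601 w 10.72 dq6 0.553
```

carry_out(
  motion=[
    [1,0,0,0,4],
  ],
)

```text
time: 16.02
tool_pos: [544.9, -54.8, 0.7]
tcp_rot: [-3.14, -0.004, 2.862]
contact_force: [0.2, 1.1, 1.4]
grip_width: 10.7
```

```bash
python3 st.py
```

```text
t 16.025 [544.89 -54.82   0.71] yaw -15.99 knob(if rigid) 1.033 F [0.18 1.1  1.4 ] M [0.417 0.071 0.198] tau6 -0.531 q6 -1.529 w 10.7 dq6 0.571
```

carry_out(
  motion=[
    [1,0,0,0,4],
  ],
)

```text
time: 16.15
tool_pos: [544.9, -54.8, 0.7]
tcp_rot: [-3.139, -0.004, 2.791]
contact_force: [-0.1, 1.3, 1.5]
grip_width: 10.8
```

```bash
python3 st.py
```

```text
t 16.15 [544.87 -54.85   0.72] yaw -20.09 knob(if rigid) 1.105 F [-0.09  1.35  1.51] M [0.395 0.011 0.23 ] tau6 -0.523 q6 -1.458 w 10.81 dq6 0.57
```

carry_out(
  motion=[
    [1,0,0,0,3],
  ],
)

```text
time: 16.27
tool_pos: [544.9, -54.8, 0.7]
tcp_rot: [-3.139, -0.004, 2.737]
contact_force: [-0.1, 1.5, 1.9]
grip_width: 11.1
```

```bash
python3 st.py
```

```text
t 16.275 [544.86 -54.81   0.7 ] yaw -23.16 knob(if rigid) 1.159 F [-0.11  1.46  1.89] M [0.381 0.098 0.262] tau6 -0.263 q6 -1.404 w 11.1 dq6 0.425
```

carry_out(
  motion=[
    [1,0,0,0,3],
  ],
)

```text
time: 16.4
tool_pos: [544.9, -54.9, 0.7]
tcp_rot: [-3.139, -0.004, 2.684]
contact_force: [-1.2, 1.7, 0.3]
grip_width: 11.1
```

```bash
python3 st.py; python3 -c "
from h import *
snap('wrist','w12')"
```

```text
t 16.4 [544.91 -54.85   0.71] yaw -26.23 knob(if rigid) 1.212 F [-1.23  1.67  0.3 ] M [0.465 0.048 0.281] tau6 -0.331 q6 -1.35 w 11.11 dq6 0.426
```

View pics/w12.png

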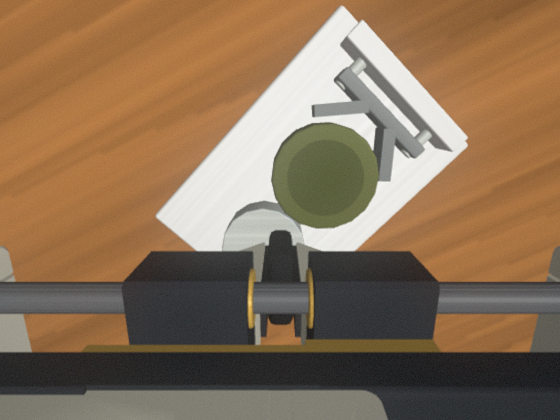

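Run:
```python
from h import *
c=load('w12'); cv2.imwrite('pics/w12z.png',cv2.resize(c['color'][60:260,220:440,::-1],None,fx=3,fy=3,interpolation=cv2.INTER_CUBIC))
```

```text
(no output)
```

View pics/w12z.png

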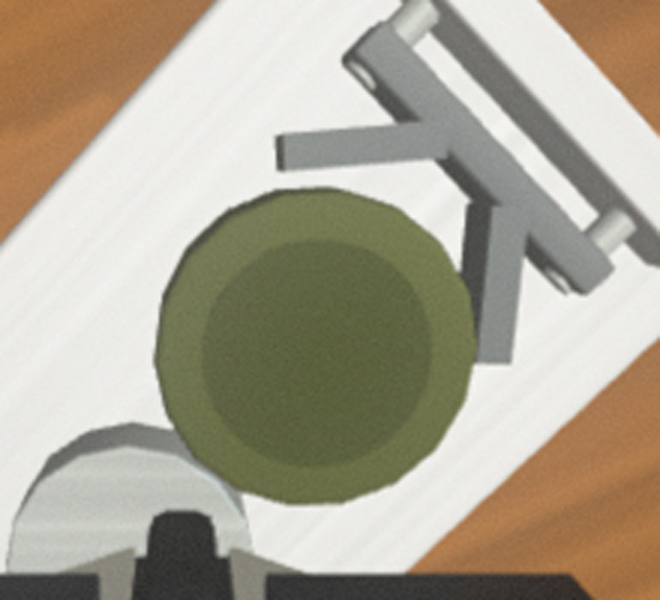

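```bash
cat > vr.py <<'E'
from h import *
def off(a,b,ref):
    d=(b-a)/np.linalg.norm(b-a); n=np.array([-d[1],d[0]]); n*=np.sign((ref-a)@n); return a+27*n,d
def rest(l,r,pk):
    A,d1=off(*l,pk);B,d2=off(*r,pk); t=np.linalg.solve(np.c_[d1,-d2],B-A); return A+t[0]*d1
E
python3 - <<'E'
from vr import *
c=load('w12'); f=lambda x,y,z: onplane(c,220+x/3,60+y/3,z)[:2]
h=np.radians(20.3); ex=np.array([np.cos(h),np.sin(h)]); ey=np.array([-np.sin(h),np.cos(h)])
pk=f((157+475)/2,(188+503)/2,28); R=rest((f(282,171,25),f(447,157,25)),(f(491,205,25),f(481,362,25)),pk)
print('puck',pk,'rest',R,'delta in holder',(R-pk)@ex,(R-pk)@ey)
pv=np.array([544.85,-54.83]); print('rel pivot -> holder y', 14+(pk-pv)@ex,-48+(pk-pv)@ey, 14+(R-pv)@ex,-48+(R-pv)@ey)
for v in ('w9',):
    c=load(v); f=lambda x,y,z: onplane(c,190+x/3,y/3,z)[:2]
    pk=f(273,345,28); R=rest((f(251,190,25),f(190,272,25)),(f(288,190,25),f(352,272,25)),pk); print('w9 puck',pk,'rest',R,14+(R-pv)@ex,-48+(R-pv)@ey)
E
```

```text
puck [517.05582608 -16.13490852] rest [516.37148968 -14.28907319] delta in holder -0.0014454577536341553 1.968609227298172
rel pivot -> holder y 1.3568586075751892 -2.0655120406720187 1.3554131498215547 -0.09690281337384477
w9 puck [518.82147615 -19.47986515] rest [517.01828845 -16.28119551] 1.2709003058068156 -2.1896898418833217
```

Lobe touching the puck at about (290,215); the puck still shows a small gap to the V's left arm, so it isn't seated yet. Continuing in small steps.

carry_out(
  motion=[
    [1,0,0,0,3],
  ],
)

```text
time: 16.58
tool_pos: [544.9, -54.8, 0.7]
tcp_rot: [-3.138, -0.004, 2.629]
contact_force: [-1.1, 0.8, 1.6]
grip_width: 10.9
```

```bash
python3 st.py
```

```text
t 16.575 [544.88 -54.85   0.73] yaw -29.35 knob(if rigid) 1.267 F [-1.06  0.82  1.56] M [0.42  0.034 0.223] tau6 -0.516 q6 -1.296 w 10.95 dq6 0.456
```

carry_out(
  motion=[
    [1,0,0,0,3],
  ],
)

```text
time: 16.7
tool_pos: [544.9, -54.9, 0.7]
tcp_rot: [-3.138, -0.004, 2.577]
contact_force: [-1.4, 1.7, 1.7]
grip_width: 11.2
```

```bash
python3 st.py
```

```text
t 16.7 [544.91 -54.89   0.73] yaw -32.37 knob(if rigid) 1.319 F [-1.36  1.65  1.7 ] M [ 0.379 -0.011  0.257] tau6 -0.281 q6 -1.243 w 11.18 dq6 0.416
```

carry_out(
  motion=[
    [1,0,0,0,3],
  ],
)

```text
time: 16.82
tool_pos: [544.9, -54.8, 0.7]
tcp_rot: [-3.138, -0.003, 2.524]
contact_force: [-1.0, 1.0, 0.3]
grip_width: 10.8
```

```bash
python3 st.py;python3 -c "
from h import *
c=snap('wrist','w13'); cv2.imwrite('pics/w13z.png',cv2.resize(c['color'][40:240,220:440,::-1],None,fx=3,fy=3,interpolation=cv2.INTER_CUBIC))"
```

```text
t 16.825 [544.88 -54.85   0.71] yaw -35.38 knob(if rigid) 1.372 F [-1.    0.98  0.29] M [0.438 0.017 0.303] tau6 -0.297 q6 -1.19 w 10.84 dq6 0.418
```

View pics/w13z.png

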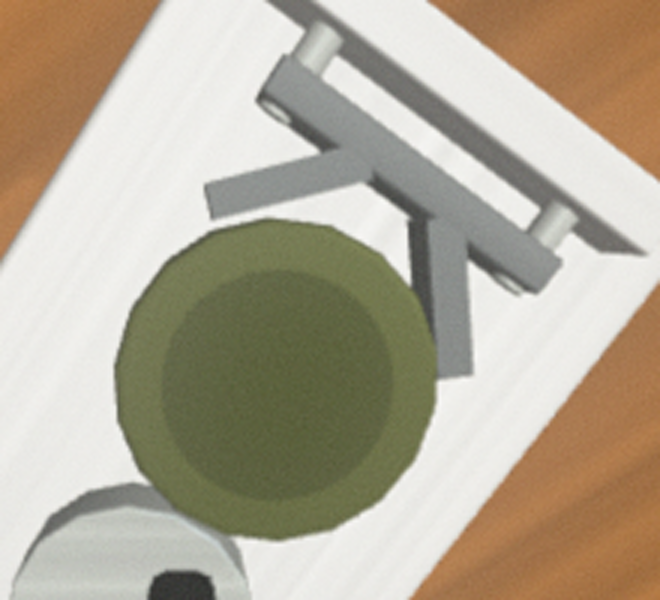

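The gap at the left arm has shrunk to about 2.5 mm (zoom (250,215)). Continuing.

carry_out(
  motion=[
    [1,0,0,0,2.5],
  ],
)

```text
time: 17.0
tool_pos: [544.9, -54.9, 0.7]
tcp_rot: [-3.138, -0.003, 2.479]
contact_force: [-0.4, 1.2, 1.0]
grip_width: 10.8
```

```bash
python3 st.py
```

```text
t 17.0 [544.89 -54.86   0.71] yaw -37.96 knob(if rigid) 1.417 F [-0.37  1.16  0.98] M [ 0.43  -0.025  0.321] tau6 -0.358 q6 -1.145 w 10.78 dq6 0.378
```

carry_out(
  motion=[
    [1,0,0,0,2.5],
  ],
)

```text
time: 17.12
tool_pos: [544.9, -54.9, 0.7]
tcp_rot: [-3.137, -0.003, 2.436]
contact_force: [-1.1, 1.8, 0.8]
grip_width: 10.7
```

```bash
python3 st.py;python3 -c "
from h import *
c=snap('wrist','w14'); cv2.imwrite('pics/w14z.png',cv2.resize(c['color'][40:240,200:420,::-1],None,fx=3,fy=3,interpolation=cv2.INTER_CUBIC))"
```

```text
t 17.125 [544.86 -54.86   0.71] yaw -40.43 knob(if rigid) 1.46 F [-1.07  1.83  0.77] M [0.399 0.036 0.256] tau6 -0.181 q6 -1.102 w 10.73 dq6 0.338
```

View pics/w14z.png

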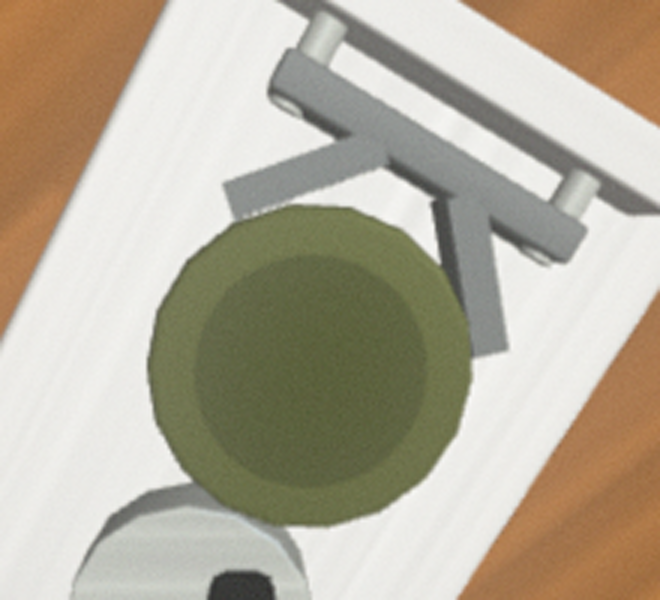

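Nearly seated: the gap at the left arm is now about 1 mm (zoom (285,207)). Moving in finer steps with a reading after each.

carry_out(
  motion=[
    [1,0,0,0,2],
  ],
)

```text
time: 17.3
tool_pos: [544.9, -54.9, 0.7]
tcp_rot: [-3.137, -0.003, 2.4]
contact_force: [-1.3, 1.4, 1.1]
grip_width: 10.7
```

```bash
python3 st.py
```

```text
t 17.3 [544.9  -54.91   0.71] yaw -42.52 knob(if rigid) 1.496 F [-1.25  1.39  1.07] M [0.398 0.017 0.308] tau6 -0.22 q6 -1.065 w 10.7 dq6 0.309
```

carry_out(
  motion=[
    [1,0,0,0,2],
  ],
)

```text
time: 17.42
tool_pos: [544.9, -54.9, 0.7]
tcp_rot: [-3.137, -0.003, 2.363]
contact_force: [-1.1, 1.7, 0.9]
grip_width: 10.5
```

```bash
python3 st.py
```

```text
t 17.425 [544.9  -54.92   0.71] yaw -44.59 knob(if rigid) 1.533 F [-1.06  1.68  0.9 ] M [0.461 0.06  0.386] tau6 -0.056 q6 -1.029 w 10.48 dq6 0.28
```

carry_out(
  motion=[
    [1,0,0,0,2],
  ],
)

```text
time: 17.55
tool_pos: [544.9, -54.9, 0.7]
tcp_rot: [-3.137, -0.002, 2.327]
contact_force: [-1.0, 1.2, 0.9]
grip_width: 10.7
```

```bash
python3 st.py;python3 -c "
from h import *
c=snap('wrist','w15'); cv2.imwrite('pics/w15z.png',cv2.resize(c['color'][40:240,200:420,::-1],None,fx=3,fy=3,interpolation=cv2.INTER_CUBIC))"
```

```text
t 17.55 [544.89 -54.92   0.71] yaw -46.69 knob(if rigid) 1.569 F [-1.04  1.23  0.92] M [ 0.441 -0.011  0.352] tau6 -0.041 q6 -0.992 w 10.66 dq6 0.291
```

View pics/w15z.png

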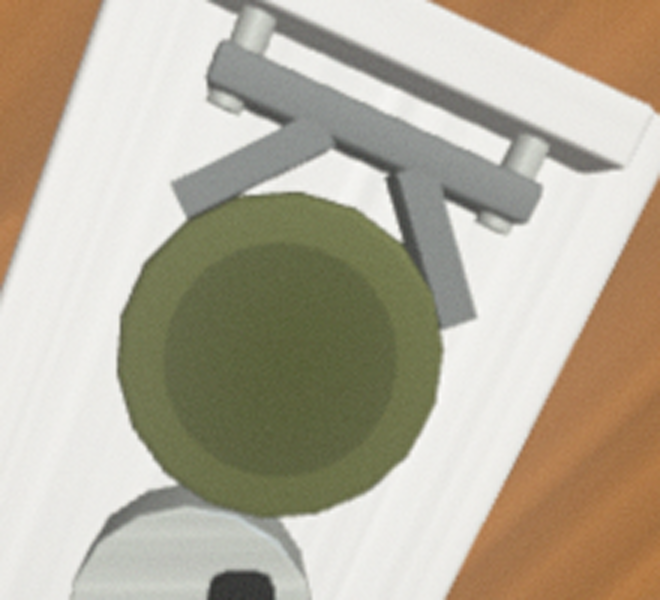

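The puck is now seated in both arms, and the bolt heads show more at zoom (225,100) and (495,222), so the pad has begun to give. I'll rectify the pictures to measure how far.

```bash
cat > rect.py <<'E'
from h import *
h=np.radians(20.3); ex=np.array([np.cos(h),np.sin(h)]); ey=np.array([-np.sin(h),np.cos(h)]); pv=np.array([544.88,-54.87])
S=5.0 # px/mm
def rectify(c,z,x0,x1,y0,y1):
    # holder coords (pivot = 14,-48); image row0=y1
    src=[];dst=[]
    for x,y in((x0,y0),(x1,y0),(x1,y1),(x0,y1)):
        w=pv+(x-14)*ex+(y+48)*ey; src.append(proj(c,np.r_[w,z])); dst.append([(x-x0)*S,(y1-y)*S])
    H=cv2.getPerspectiveTransform(np.float32(src),np.float32(dst)); return cv2.warpPerspective(c['color'],H,(int((x1-x0)*S),int((y1-y0)*S)),flags=cv2.INTER_CUBIC)
E
python3 - <<'E'
from rect import *
out=[]
for t in('w9','w12','w13','w14','w15'):
    c=load(t); r=rectify(c,25,-32,32,10,62); out.append(r[:,:,::-1])
    # pad profile: row gradient in columns x in [-20..-15]... central bar |x|<10 excluded arms
    g=cv2.cvtColor(r,cv2.COLOR_RGB2GRAY).astype(float)
    for xa,xb in((-19,-14),(14,19)):
        col=g[:,int((xa+32)*S):int((xb+32)*S)].mean(1); col=cv2.GaussianBlur(col[:,None],(1,9),0)[:,0]; d=np.diff(col)
        lo,hi=int((62-58)*S),int((62-25)*S); i=lo+np.argsort(-abs(d[lo:hi]))
        pk=[]
        for k in i:
            if all(abs(k-q)>8 for q in pk): pk.append(k)
            if len(pk)>=6: break
        print(t,(xa,xb),[(round(62-k/S,1),round(d[k],1)) for k in sorted(pk)])
cv2.imwrite('pics/rect.png',cv2.resize(np.vstack([np.hstack(out[:3]),np.hstack(out[3:]+[out[0]*0])]),(800,430)))
E
```

```text
w9 (-19, -14) [(np.float64(49.4), np.float64(-18.1)), (np.float64(46.0), np.float64(16.0)), (np.float64(41.4), np.float64(-11.8)), (np.float64(34.8), np.float64(-8.4)), (np.float64(32.8), np.float64(18.0)), (np.float64(30.8), np.float64(-4.2))]
w9 (14, 19) [(np.float64(49.4), np.float64(-18.7)), (np.float64(46.0), np.float64(16.6)), (np.float64(41.6), np.float64(-13.1)), (np.float64(35.0), np.float64(-8.1)), (np.float64(33.0), np.float64(15.5)), (np.float64(29.8), np.float64(-4.2))]
w12 (-19, -14) [(np.float64(49.6), np.float64(-19.0)), (np.float64(44.8), np.float64(23.7)), (np.float64(41.2), np.float64(-17.0)), (np.float64(34.8), np.float64(-9.3)), (np.float64(32.0), np.float64(26.3)), (np.float64(29.6), np.float64(-3.7))]
w12 (14, 19) [(np.float64(49.8), np.float64(-18.7)), (np.float64(44.8), np.float64(23.9)), (np.float64(41.2), np.float64(-17.1)), (np.float64(35.0), np.float64(-8.4)), (np.float64(32.2), np.float64(17.6)), (np.float64(29.4), np.float64(-3.5))]
w13 (-19, -14) [(np.float64(49.6), np.float64(-19.1)), (np.float64(45.4), np.float64(23.5)), (np.float64(41.2), np.float64
[... 647 characters left out ...]
np.float64(-18.9)), (np.float64(45.8), np.float64(23.6)), (np.float64(41.2), np.float64(-17.4)), (np.float64(34.8), np.float64(-8.8)), (np.float64(33.0), np.float64(22.7)), (np.float64(30.4), np.float64(-3.7))]
w15 (-19, -14) [(np.float64(49.4), np.float64(-19.4)), (np.float64(46.0), np.float64(22.6)), (np.float64(42.0), np.float64(-17.7)), (np.float64(35.8), np.float64(-8.8)), (np.float64(34.0), np.float64(27.9)), (np.float64(30.2), np.float64(-3.5))]
w15 (14, 19) [(np.float64(49.4), np.float64(-19.0)), (np.float64(46.0), np.float64(23.8)), (np.float64(42.0), np.float64(-17.5)), (np.float64(35.8), np.float64(-8.8)), (np.float64(34.0), np.float64(24.6)), (np.float64(30.6), np.float64(-3.6))]
```

View pics/rect.png

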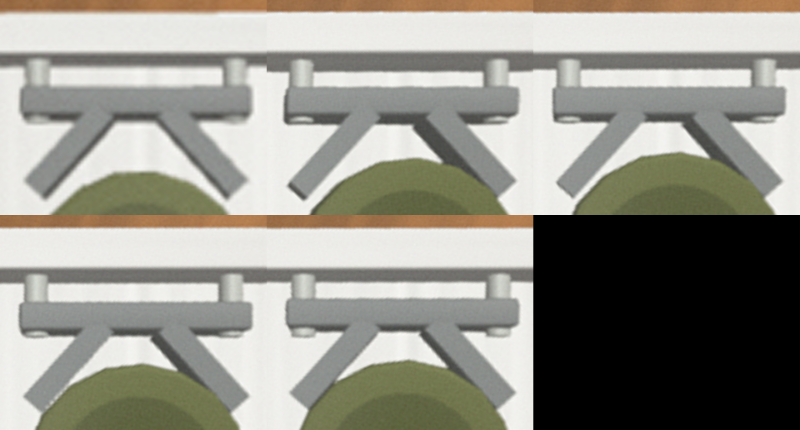

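Rectified views show the pad stationary at y = 41.2 until w14, and pushed back 0.8–1.0 mm in w15. That puts the force at about 7–8 N, so I need roughly 0.08–0.1 rad more. I'll go in two steps with checks.

carry_out(
  motion=[
    [1,0,0,0,1.3],
    [1,0,0,0,2.6],
  ],
)

```text
time: 17.85
tool_pos: [544.9, -54.9, 0.7]
tcp_rot: [-3.137, -0.002, 2.279]
contact_force: [-0.0, -0.4, 0.4]
grip_width: 10.8
```

```bash
cat > pad.py <<'E'
import sys
from rect import *
t=sys.argv[1]; c=snap('wrist',t); r=rectify(c,25,-32,32,10,62)
g=cv2.cvtColor(r,cv2.COLOR_RGB2GRAY).astype(float)
for xa,xb in((-19,-14),(14,19),(-26,-23),(22,25)):
    col=g[:,int((xa+32)*S):int((xb+32)*S)].mean(1); col=cv2.GaussianBlur(col[:,None],(1,9),0)[:,0]; d=np.diff(col)
    def ed(lo,hi,s):
        a,b=int((62-hi)*S),int((62-lo)*S); k=a+np.argmax(s*d[a:b]); y=s*d[k-1:k+2]; o=.5*(y[0]-y[2])/(y[0]-2*y[1]+y[2]); return round(62-(k+o)/S,2)
    print(t,(xa,xb),'back',ed(39,44.5,-1),'front',ed(31,36.8,1) if abs(xa)<20 else '')
cv2.imwrite(f'pics/{t}r.png',cv2.resize(r[:,:,::-1],None,fx=2,fy=2))
E
python3 st.py; python3 pad.py w16; sed 's/c=snap(.wrist.,t)/c=load(t)/' pad.py > padl.py; for t in w12 w13 w14 w15; do python3 padl.py $t; done
```

```text
t 17.85 [544.9  -54.93   0.71] yaw -49.45 knob(if rigid) 1.617 F [-0.02 -0.36  0.39] M [0.365 0.048 0.394] tau6 0.165 q6 -0.944 w 10.77 dq6 0.178
w16 (-19, -14) back 42.43 front 34.39
w16 (14, 19) back 42.48 front 34.48
w16 (-26, -23) back 42.57 front 
w16 (22, 25) back 42.64 front 
w12 (-19, -14) back 41.23 front 32.04
w12 (14, 19) back 41.24 front 32.13
w12 (-26, -23) back 41.28 front 
w12 (22, 25) back 41.47 front 
w13 (-19, -14) back 41.21 front 32.61
w13 (14, 19) back 41.23 front 32.7
w13 (-26, -23) back 41.36 front 
w13 (22, 25) back 41.36 front 
w14 (-19, -14) back 41.17 front 32.87
w14 (14, 19) back 41.24 front 32.97
w14 (-26, -23) back 41.33 front 
w14 (22, 25) back 41.32 front 
w15 (-19, -14) back 42.04 front 33.92
w15 (14, 19) back 42.08 front 34.01
w15 (-26, -23) back 42.13 front 
w15 (22, 25) back 42.22 front
```

Run:
```python
from h import *
for i in range(8):
    o=bot.get_obs(); y=np.degrees(o['tcp_rot'][2])%360-180; print(o['time'],o['moment'].round(3),round(y,2),round(o['tau'][5],3)); bot.capture('wrist')
```

```text
17.9 [0.372 0.062 0.33 ] -49.5 0.298
17.95 [0.406 0.028 0.321] -49.41 0.531
18.0 [0.423 0.07  0.344] -49.38 0.4
18.05 [0.421 0.034 0.334] -49.37 0.341
18.1 [0.389 0.048 0.343] -49.37 0.323
18.15 [0.423 0.048 0.314] -49.37 0.318
18.2 [0.374 0.02  0.367] -49.37 0.317
18.25 [0.387 0.031 0.32 ] -49.37 0.317
```

carry_out(
  motion=[
    [1,0,0,0,1.2],
  ],
)

```text
time: 18.42
tool_pos: [544.9, -54.9, 0.7]
tcp_rot: [-3.137, -0.002, 2.258]
contact_force: [-0.7, 1.1, 1.5]
grip_width: 11.0
```

```bash
python3 st.py
```

```text
t 18.425 [544.9  -54.94   0.7 ] yaw -50.62 knob(if rigid) 1.638 F [-0.74  1.08  1.53] M [0.308 0.006 0.397] tau6 0.07 q6 -0.924 w 11.04 dq6 0.177
```

carry_out(
  motion=[
    [1,0,0,0,1.2],
  ],
)

```text
time: 18.55
tool_pos: [544.9, -55.0, 0.7]
tcp_rot: [-3.137, -0.002, 2.236]
contact_force: [-0.9, 1.2, 1.1]
grip_width: 10.9
```

```bash
python3 st.py; python3 pad.py w17;  python3 - <<'E'
from h import *
m=[]
for i in range(6):
    o=bot.get_obs(); m.append(o['moment'][2]); bot.capture('wrist')
print(np.round(m,3),np.mean(m),np.degrees(o['tcp_rot'][2])-180,o['tau'][5])
E
```

```text
t 18.55 [544.91 -54.96   0.73] yaw -51.9 knob(if rigid) 1.66 F [-0.89  1.24  1.13] M [0.357 0.078 0.476] tau6 0.182 q6 -0.901 w 10.88 dq6 0.176
w17 (-19, -14) back 42.78 front 34.77
w17 (14, 19) back 42.83 front 34.87
w17 (-26, -23) back 42.98 front 
w17 (22, 25) back 43.01 front 
[0.383 0.364 0.356 0.407 0.368 0.419] 0.3828877230084234 -51.818973793439625 0.3614519163966179
```

Pad pushed back 1.59 mm gives about 10.9 N. The torque rise suggests rather more (about 13–16 N, noisy). Together they bracket 12 N, so I stop here, release the knob and rise.

carry_out(
  motion=[
    [0.5,0,0,0,0],
    [0.5,0,0,0,0],
    [0.5,0,0,0,0],
    [0.5,0,0,0,0],
    [0.5,0,0,0,0],
    [0.5,0,0,-10,0],
    [0.5,0,0,-25,0],
    [0.5,0,0,-45,0],
    [0.5,0,0,-63,0],
    [0.5,0,0,-63,0],
  ],
)

```text
time: 20.15
tool_pos: [546.6, -55.1, 66.0]
tcp_rot: [-3.14, 0.002, 2.237]
contact_force: [-0.2, -0.9, -1.1]
grip_width: 46.2
```

carry_out(
  motion=[
    [0.5,0,0,0,0],
    [0.5,0,0,0,0],
  ],
)

```text
time: 20.4
tool_pos: [546.3, -55.1, 65.6]
tcp_rot: [-3.139, 0.001, 2.237]
contact_force: [0.2, -0.4, -0.1]
grip_width: 46.0
```

```bash
python3 st.py; python3 pad.py w18
```

```text
t 20.4 [546.33 -55.08  65.57] yaw -51.82 knob(if rigid) 1.659 F [ 0.21 -0.38 -0.1 ] M [-0.044 -0.02  -0.015] tau6 -0.0 q6 -0.903 w 46.05 dq6 -0.0
w18 (-19, -14) back 42.82 front 35.2
w18 (14, 19) back 42.86 front 35.27
w18 (-26, -23) back 43.08 front 
w18 (22, 25) back 43.13 front
```

View pics/w18.png

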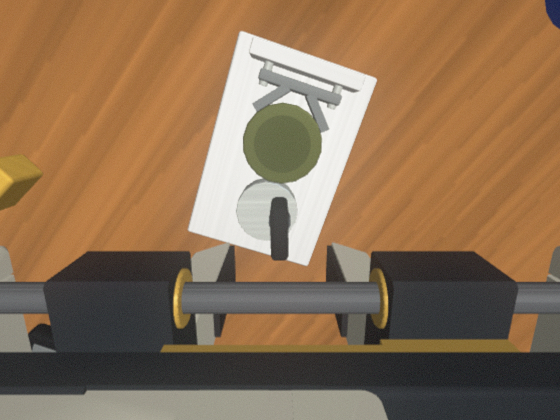

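View pics/w18r.png

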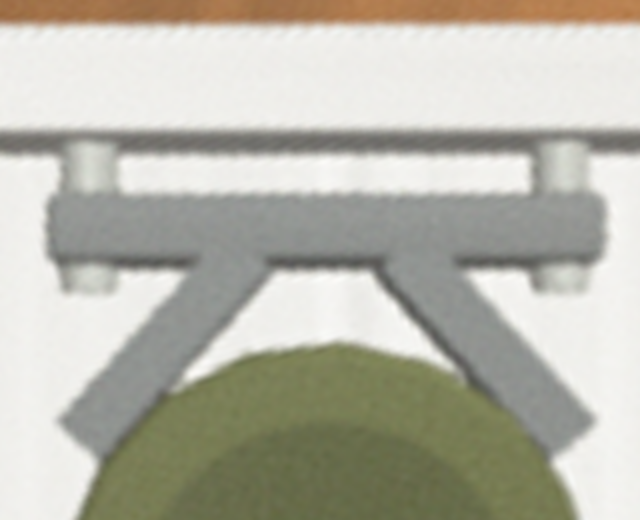

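After release the pad holds at 42.84 (1.6 mm back) and the puck sits in both arms of the V. I'll rise further and compare the whole scene with the start.

carry_out(
  motion=[
    [0.5,0,0,-40,0],
    [0.5,0,0,-80,0],
    [0.5,-60,0,-120,0],
    [0.5,-100,0,-120,0],
    [0.5,-100,0,-120,0],
    [0.5,-100,0,-120,0],
  ],
)

```text
time: 21.2
tool_pos: [607.5, -132.9, 184.3]
tcp_rot: [-3.138, -0.002, 2.237]
contact_force: [0.0, 0.8, 0.3]
grip_width: 46.0
```

```bash
python3 st.py
python3 - <<'E'
from h import *
a=load('scene0')['color'].astype(int); c=snap('scene','s20'); b=c['color'].astype(int)
d=np.uint8(np.abs(a-b).max(2)>40); n,l,s,ce=cv2.connectedComponentsWithStats(d)
for i in range(1,n):
    if s[i,4]>8: print(s[i],ce[i].round())
t=snap('top','t20')['color'].astype(int); t0=load('top0')['color'].astype(int)
d=np.uint8(np.abs(t-t0).max(2)>40); n,l,s,ce=cv2.connectedComponentsWithStats(d)
for i in range(1,n):
    if s[i,4]>8: print('top',s[i],ce[i].round())
E
```

```text
t 21.2 [ 607.45 -132.94  184.3 ] yaw -51.84 knob(if rigid) 1.659 F [0.   0.8  0.32] M [-0.036  0.057 -0.012] tau6 -0.01 q6 -1.003 w 46.01 dq6 -0.001
[  86    0   53   96 1991] [115.  37.]
[ 144    0  136  113 5558] [204.  44.]
[280   5   9  19  92] [284.  14.]
[238  27  57  20 258] [272.  39.]
[258  34  16   7  45] [265.  37.]
[283  44  10   7  41] [287.  47.]
[250  49  22  43 226] [260.  62.]
[241  53   8   4  18] [245.  54.]
[275  53   7  16  88] [278.  61.]
[236  57   6   4  18] [239.  58.]
[ 202   59   95  125 4330] [247. 127.]
[247  61   3  14  24] [248.  67.]
[106  67  12   2  13] [111.  67.]
[99 87  8  9 27] [102.  91.]
[ 106   90   42   38 1185] [127. 108.]
[ 90 108   8   4  17] [ 93. 110.]
[338 185  18  14 213] [346. 191.]
[242 213   7  13  70] [245. 219.]
[253 215   9  13  83] [257. 221.]
[239 228  18  12  93] [248. 235.]
top [  142    95   256   325 36815] [282. 287.]
top [153 176  21  22 347] [163. 186.]
top [   0  377   68   43 1921] [ 29. 404.]
top [246 402  15   8  72] [254. 405.]
top [267 405  37  15 405] [284. 413.]
```

View pics/s20.png

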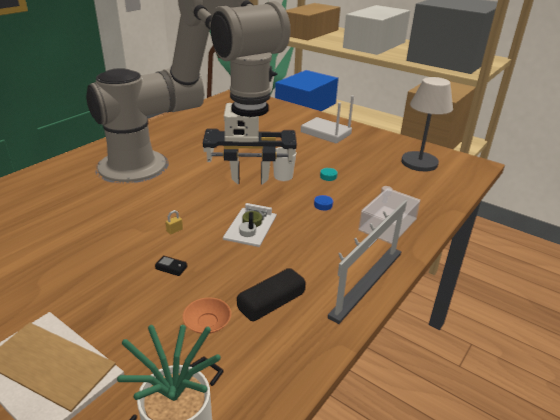

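The picture differences show only the arm, the puck's old spot (346,191) and the holder region (245–257, 219–235). The padlock, opener, case, dish, cup and blue/turquoise discs are where they were. Handing in.

```bash
python3 -c "
from plant import bot
print(bot.close_job())"
```

```text
the job is handed in; nothing more can be done
None
```

The olive puck is set flat in the holder and clamped in the V by the knob, which I then let go. I handed the job in at about 21 s of the 72 s allowed. The clamping force is probably close to 12 N, but my two estimates of it disagree.

- **Placing:** I gripped the puck at 53 mm and set it down between lobe and pad. It touched the plate exactly 8 mm above the pick height. I released it before touching the knob.
- **Turning:** I turned the knob clockwise from about 0.3 to 1.66 rad. The puck seated in the V at about 1.48 rad, and I let go of the knob at 1.66.
- **Last checks:** After release, the pad stayed about 1.6 mm pushed back, with the puck against both arms of the V. The wrist reads about zero force and the robot touches nothing. The before and after scene pictures differ only at the arm, the puck's old spot and the holder.

Two measurements disagreed:

- **Finger length:** The real fingertips sit about 38 mm above the reported TCP. My first close missed above the puck without touching it. I then worked from the tip height measured in the camera images.
- **Clamping force:** The pad's movement gives about 11 N, while the noisy wrist torque suggested about 13 to 17 N. I trusted the pad reading more; both are under the 20 N limit.

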